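# Change over the air-cylinder checking fixture

## Robot

A 6-joint arm with a two-finger parallel gripper is mounted at the origin on the work surface. World frame = base frame: x ahead of the robot, y to its left, z up, the work surface at z = 0. Lengths are in m, angles in rad, forces in N, time in s.
With the tool pointing down it reaches from about 0.35 to 0.925 m from the base axis. Payload 6.4 kg.
Tool frame: the origin (TCP) lies at the very end of the fingers, on their centre line; the grasp point (between the pads) lies 19 mm behind it; z points along the fingers, y is the direction in which the jaws open and shut (so a half turn about z gives the same grasp; the last joint's range is limited). The gripper opens to 85 mm and grips with 20 to 120 N. Pads are 22 mm wide; open, the fingers measure 114 mm over their backs; the gripper's body (76 mm by 85 mm) begins 54 mm behind the grasp point. The pads swing forward as they close: fully open they stand 13 mm farther back than shut.
Start: joints at [1.131, 0.245, 1.558, -0, 1.339, -0.174], TCP at [0.171, 0.627, 0.231] pointing down, gripper open.
Joint ranges: [-3.13, 3.13], [-1.02, 2.26], [0.13, 2.54], [-0.95, 4.09], [0.21, 2.88], [-2.74, 2.74]. Speed limits (rad/s): [2.57, 2.57, 3.14, 3.14, 3.14, 3.14].

## Interface

Orientations are given as a unit quaternion [x, y, z, w].
In Python, from plant import read_state, camera, camera_model, sign_off gives the robot as it stands.
- The arm moves only by the shell command python3 -m inch 'ROWS' [FORCE]. ROWS is JSON, a list of rows, each a list of 5 numbers: the shift along the tool's x, y, z in units of 50 mm (1.0 is 50 mm), then the turn about the tool's z in units of 5 degrees (1.0 is 5 degrees), then the finger opening in mm, from 0 to 85.4. A call has 1 to 5 rows; each row shifts and turns the commanded pose from where the row before left it, along the tool's axes as they then stand; what a row does not reach is not made up. A row lasts 1/10 s, in which the tool goes at most 50 mm and 8.59 degrees, less where a joint would pass 70% of its speed; a pose out of reach is approached as far as the arm can. A call is refused whole if a number of a shift passes 1 or a number of a turn 1, either way. A call with a gripper value outside its range is refused whole. The fingers move at their own pace and stop on an object; FORCE is the grip in N (left out, the last holds). Time passes only in rows, so rows that do not move let the fingers close. It gives the time, the measured TCP pose, the force and the opening at its end, in the units of the state.
- read_state(): the state, without advancing time (a new reading comes with each control period).
- camera(name): name is "side" or "top"; returns (picture, depth): 480x640x3 uint8, blue, green, red; 480x640 float32, m along the optical axis (not along the pixel's ray), 0 where there is no reading.
- camera_model(name): a dict with "fx", "fy", "cx", "cy" (pixels), "k1" (the pictures are not rectified: a ray, as slopes to the right and down, at radius r is drawn at 1 + k1 r^2 times it, then the intrinsics apply), "world_from_camera" (4x4, takes a point from camera to world coordinates). Camera axes: x right, y down, z forward; pixel columns grow to the right and rows downward; lengths in m; the calibration is good to about 2 mm. A picture is of the moment at which its call begins. camera_model takes no time and is no camera call.
- sign_off(): hands the job in, once; it reports no verdict.
The state is a dict: "time": time; "joint_pos": joint angles; "joint_velocities": joint speeds; "tau": joint torques, N m; "position": TCP position; "ee_rot": TCP orientation; "contact_force": force on the tool from outside, world axes, zero at the start; "torque": the same for the moment, N m; "width": opening from 0.0 (shut) to 1.0 (fully open).
Only numpy, scipy, OpenCV 4.12 (cv2) and the standard library are available. Lean on these libraries where they do the work, as an engineer would, in place of code of your own. Each camera call takes 0.05 s, during which the arm holds its last target.

## Task

Change over the checking fixture: turn the turntable by its handle clockwise to its loading position, fully home in the detent, swing the strap off the checked cylinder and lay that cylinder on the black rubber mat. Then lay every air cylinder waiting on the bed in a V-nest of its own, seated in both V rests with its piston rod pointing the way the open straps point (away from the turntable's handle side, as the checked one lay), and swing that nest's strap fully across the barrel; which nest does not matter. When all are clamped, turn the turntable back a quarter turn, fully home in its detent, so that the rods face the check head; leave the other things on the bed where they are.

Things in the scene. Friction and masses are not known exactly. Their poses are not given: they have to be found in the camera images.
- turntable (a joint): round steel turntable plate, 320 mm across, top 42 mm over the bed, on a vertical axis. 0 = checking position, 1.571 = loading position, a quarter turn clockwise seen from above; a hard stop at each. In the last 0.08 rad before each stop a sprung ball must click past a lobe on the rim (about 6 N at the handle, then it holds); elsewhere it turns with 1 N and stays where left
- turntable_hinge (a point): point on the turntable's axis at the plate's top, 42 mm over the bed; it belongs to the base and does not turn. Its x axis points to the check head (a black bar with three lens barrels on the same base, behind the turntable)
- turntable_handle (a point): upright round black handle on the turntable's rim, 22 mm thick, 182 mm from the axis, grip from 53 to 115 mm over the bed; the point lies on its centre line 95 mm up. Seen from the axis it stands 225 degrees counter-clockwise from the check head in the checking position, 135 degrees in the loading position (by way of the side nearest the robot)
- nest1 (a point): nest 1 of three side by side on the turntable, 85 mm apart: two 90-degree V rests, 18 mm wide, 31 mm either side of this point; the 44 mm between them is free for fingers. A seated cylinder's origin belongs at this point, 82 mm over the bed (40 over the plate). x runs along the nest, to the check head when the turntable is in the checking position; z up. Turns with the turntable
- strap1 (a joint): steel clamp strap of nest 1, swings level about a post 34 mm along the nest's x and 36.5 mm along its y from the nest point (hub 21 mm thick). About 0 = swung clear, along the nest's x; 1.571 = a stop, square across the barrel, clockwise from above. Stays where left. Its smooth nylon nose rides up 1 mm onto a seated barrel against a spring (about 6 N at the knob) and holds it
- strap1_knob (a point): middle of the upright round knob at the end of strap 1: 17 mm thick, 22 mm tall, 53 mm from the post's axis, its middle 124 mm over the bed (1 mm higher when clamped, let it rise); the strap's top, 18 mm wide, is 11 mm below this point. Moves with the strap
- nest2 (a point): nest 2 of three side by side on the turntable, 85 mm apart: two 90-degree V rests, 18 mm wide, 31 mm either side of this point; the 44 mm between them is free for fingers. A seated cylinder's origin belongs at this point, 82 mm over the bed (40 over the plate). x runs along the nest, to the check head when the turntable is in the checking position; z up. Turns with the turntable
- strap2 (a joint): steel clamp strap of nest 2, swings level about a post 34 mm along the nest's x and 36.5 mm along its y from the nest point (hub 21 mm thick). About 0 = swung clear, along the nest's x; 1.571 = a stop, square across the barrel, clockwise from above. Stays where left. Its smooth nylon nose rides up 1 mm onto a seated barrel against a spring (about 6 N at the knob) and holds it
- strap2_knob (a point): middle of the upright round knob at the end of strap 2: 17 mm thick, 22 mm tall, 53 mm from the post's axis, its middle 124 mm over the bed (1 mm higher when clamped, let it rise); the strap's top, 18 mm wide, is 11 mm below this point. Moves with the strap
- nest3 (a point): nest 3 of three side by side on the turntable, 85 mm apart: two 90-degree V rests, 18 mm wide, 31 mm either side of this point; the 44 mm between them is free for fingers. A seated cylinder's origin belongs at this point, 82 mm over the bed (40 over the plate). x runs along the nest, to the check head when the turntable is in the checking position; z up. Turns with the turntable
- strap3 (a joint): steel clamp strap of nest 3, swings level about a post 34 mm along the nest's x and 36.5 mm along its y from the nest point (hub 21 mm thick). About 0 = swung clear, along the nest's x; 1.571 = a stop, square across the barrel, clockwise from above. Stays where left. Its smooth nylon nose rides up 1 mm onto a seated barrel against a spring (about 6 N at the knob) and holds it
- strap3_knob (a point): middle of the upright round knob at the end of strap 3: 17 mm thick, 22 mm tall, 53 mm from the post's axis, its middle 124 mm over the bed (1 mm higher when clamped, let it rise); the strap's top, 18 mm wide, is 11 mm below this point. Moves with the strap
- cyl1: air cylinder 1 (may be absent; all are alike): aluminium barrel 36 mm thick from 48 mm behind to 64 mm before the origin; black square rear head 46 x 46 x 20 mm behind it, slim neck and black square flange 46 x 46 x 12 mm (82 to 94 mm) in front, then the 12 mm piston rod. 0.3 to 0.6 kg. Origin on the barrel's axis (23 mm up when lying on the bed); x along the axis to the rod end, whose tip is 125 mm out
- cyl2: air cylinder 2 (may be absent; all are alike): aluminium barrel 36 mm thick from 48 mm behind to 64 mm before the origin; black square rear head 46 x 46 x 20 mm behind it, slim neck and black square flange 46 x 46 x 12 mm (82 to 94 mm) in front, then the 12 mm piston rod. 0.3 to 0.6 kg. Origin on the barrel's axis (23 mm up when lying on the bed); x along the axis to the rod end, whose tip is 125 mm out
- cyl3: air cylinder 3 (may be absent; all are alike): aluminium barrel 36 mm thick from 48 mm behind to 64 mm before the origin; black square rear head 46 x 46 x 20 mm behind it, slim neck and black square flange 46 x 46 x 12 mm (82 to 94 mm) in front, then the 12 mm piston rod. 0.3 to 0.6 kg. Origin on the barrel's axis (23 mm up when lying on the bed); x along the axis to the rod end, whose tip is 125 mm out
- cyl0: the air cylinder that has been checked, of the same make as cyl1 to cyl3; at the start it lies clamped in nest 2 with its strap across
- mat: black rubber mat lying on the bed, 160 x 270 x 4 mm (long side along its y), for checked cylinders; origin under its middle, so a cylinder lying on it has its axis 27 mm over this point
- screwdriver: screwdriver, 190 mm, black handle; a bystander lying on the bed, handle to its -x
- spanner: open spanner, 170 mm; a bystander lying on the bed, handle to its -x
- spraycan: spray can, 60 mm across, 150 mm tall; a bystander, origin under its middle
- fitbox: open grey box of fittings, 130 x 100 x 50 mm; a bystander, origin under its middle
- roller: rubber roller standing on end, 68 mm across; a bystander, origin under its middle
- bearing: steel disc-shaped bearing, 52 mm across, 15 mm thick; a bystander, origin under its middle
Things that resemble listed ones, but are neither listed nor needed, are in the scene too. What is shaped like the cyl2 but yellow is not meant. Leave any green look-alike of the cyl1 alone.

How it is judged:
On the way, in this order (a step that is already met when the one before it is completed fails the run):
1. the turntable is turned to its loading position, home in the detent (value of joint turntable above 1.535 rad), for 0.2 s.
2. with the turntable in the loading position the checked cylinder lies on the mat, and every other cylinder is seated in a nest and its strap is across (x of cyl0 in the frame of mat between -0.08 and 0.08 m and y of cyl0 in the frame of mat between -0.135 and 0.135 m and z of cyl0 in the frame of mat between 0.02 and 0.036 m and ((x of cyl1 in the frame of nest1 between -0.02 and 0.02 m and y of cyl1 in the frame of nest1 between -0.005 and 0.005 m and z of cyl1 in the frame of nest1 between -0.005 and 0.005 m and angle between the x axis of cyl1 and the x axis of nest1, either way round below 0.08 rad and x of turntable_handle in the frame of cyl1 below -0.05 m and value of joint strap1 above 1.42 rad) or (x of cyl1 in the frame of nest2 between -0.02 and 0.02 m and y of cyl1 in the frame of nest2 between -0.005 and 0.005 m and z of cyl1 in the frame of nest2 between -0.005 and 0.005 m and angle between the x axis of cyl1 and the x axis of nest2, either way round below 0.08 rad and x of turntable_handle in the frame of cyl1 below -0.05 m and value of joint strap2 above 1.42 rad) or (x of cyl1 in the frame of nest3 between -0.02 and 0.02 m and y of cyl1 in the frame of nest3 between -0.005 and 0.005 m and z of cyl1 in the frame of nest3 between -0.005 and 0.005 m and angle between the x axis of cyl1 and the x axis of nest3, either way round below 0.08 rad and x of turntable_handle in the frame of cyl1 below -0.05 m and value of joint strap3 above 1.42 rad)) and ((x of cyl2 in the frame of nest1 between -0.02 and 0.02 m and y of cyl2 in the frame of nest1 between -0.005 and 0.005 m and z of cyl2 in the frame of nest1 between -0.005 and 0.005 m and angle between the x axis of cyl2 and the x axis of nest1, either way round below 0.08 rad and x of turntable_handle in the frame of cyl2 below -0.05 m and value of joint strap1 above 1.42 rad) or (x of cyl2 in the frame of nest2 between -0.02 and 0.02 m and y of cyl2 in the frame of nest2 between -0.005 and 0.005 m and z of cyl2 in the frame of nest2 between -0.005 and 0.005 m and angle between the x axis of cyl2 and the x axis of nest2, either way round below 0.08 rad and x of turntable_handle in the frame of cyl2 below -0.05 m and value of joint strap2 above 1.42 rad) or (x of cyl2 in the frame of nest3 between -0.02 and 0.02 m and y of cyl2 in the frame of nest3 between -0.005 and 0.005 m and z of cyl2 in the frame of nest3 between -0.005 and 0.005 m and angle between the x axis of cyl2 and the x axis of nest3, either way round below 0.08 rad and x of turntable_handle in the frame of cyl2 below -0.05 m and value of joint strap3 above 1.42 rad)) and ((x of cyl3 in the frame of nest1 between -0.02 and 0.02 m and y of cyl3 in the frame of nest1 between -0.005 and 0.005 m and z of cyl3 in the frame of nest1 between -0.005 and 0.005 m and angle between the x axis of cyl3 and the x axis of nest1, either way round below 0.08 rad and x of turntable_handle in the frame of cyl3 below -0.05 m and value of joint strap1 above 1.42 rad) or (x of cyl3 in the frame of nest2 between -0.02 and 0.02 m and y of cyl3 in the frame of nest2 between -0.005 and 0.005 m and z of cyl3 in the frame of nest2 between -0.005 and 0.005 m and angle between the x axis of cyl3 and the x axis of nest2, either way round below 0.08 rad and x of turntable_handle in the frame of cyl3 below -0.05 m and value of joint strap2 above 1.42 rad) or (x of cyl3 in the frame of nest3 between -0.02 and 0.02 m and y of cyl3 in the frame of nest3 between -0.005 and 0.005 m and z of cyl3 in the frame of nest3 between -0.005 and 0.005 m and angle between the x axis of cyl3 and the x axis of nest3, either way round below 0.08 rad and x of turntable_handle in the frame of cyl3 below -0.05 m and value of joint strap3 above 1.42 rad)) and value of joint turntable above 1.535 rad), for 0.2 s.
3. the turntable is turned back to its checking position, home in the detent (value of joint turntable below 0.035 rad), for 0.2 s.
At the end, for the whole second after the job is handed in: cyl0 lies on the mat; every other cylinder lies in a nest (within 20 mm along, 5 mm across and in height, 0.08 rad, rod to the nest's +x, so the handle is over 50 mm behind it) with its strap past 1.42 rad; turntable below 0.035 rad; all at rest (x of cyl0 in the frame of mat between -0.08 and 0.08 m and y of cyl0 in the frame of mat between -0.135 and 0.135 m and z of cyl0 in the frame of mat between 0.02 and 0.036 m and ((x of cyl1 in the frame of nest1 between -0.02 and 0.02 m and y of cyl1 in the frame of nest1 between -0.005 and 0.005 m and z of cyl1 in the frame of nest1 between -0.005 and 0.005 m and angle between the x axis of cyl1 and the x axis of nest1, either way round below 0.08 rad and x of turntable_handle in the frame of cyl1 below -0.05 m and value of joint strap1 above 1.42 rad) or (x of cyl1 in the frame of nest2 between -0.02 and 0.02 m and y of cyl1 in the frame of nest2 between -0.005 and 0.005 m and z of cyl1 in the frame of nest2 between -0.005 and 0.005 m and angle between the x axis of cyl1 and the x axis of nest2, either way round below 0.08 rad and x of turntable_handle in the frame of cyl1 below -0.05 m and value of joint strap2 above 1.42 rad) or (x of cyl1 in the frame of nest3 between -0.02 and 0.02 m and y of cyl1 in the frame of nest3 between -0.005 and 0.005 m and z of cyl1 in the frame of nest3 between -0.005 and 0.005 m and angle between the x axis of cyl1 and the x axis of nest3, either way round below 0.08 rad and x of turntable_handle in the frame of cyl1 below -0.05 m and value of joint strap3 above 1.42 rad)) and ((x of cyl2 in the frame of nest1 between -0.02 and 0.02 m and y of cyl2 in the frame of nest1 between -0.005 and 0.005 m and z of cyl2 in the frame of nest1 between -0.005 and 0.005 m and angle between the x axis of cyl2 and the x axis of nest1, either way round below 0.08 rad and x of turntable_handle in the frame of cyl2 below -0.05 m and value of joint strap1 above 1.42 rad) or (x of cyl2 in the frame of nest2 between -0.02 and 0.02 m and y of cyl2 in the frame of nest2 between -0.005 and 0.005 m and z of cyl2 in the frame of nest2 between -0.005 and 0.005 m and angle between the x axis of cyl2 and the x axis of nest2, either way round below 0.08 rad and x of turntable_handle in the frame of cyl2 below -0.05 m and value of joint strap2 above 1.42 rad) or (x of cyl2 in the frame of nest3 between -0.02 and 0.02 m and y of cyl2 in the frame of nest3 between -0.005 and 0.005 m and z of cyl2 in the frame of nest3 between -0.005 and 0.005 m and angle between the x axis of cyl2 and the x axis of nest3, either way round below 0.08 rad and x of turntable_handle in the frame of cyl2 below -0.05 m and value of joint strap3 above 1.42 rad)) and ((x of cyl3 in the frame of nest1 between -0.02 and 0.02 m and y of cyl3 in the frame of nest1 between -0.005 and 0.005 m and z of cyl3 in the frame of nest1 between -0.005 and 0.005 m and angle between the x axis of cyl3 and the x axis of nest1, either way round below 0.08 rad and x of turntable_handle in the frame of cyl3 below -0.05 m and value of joint strap1 above 1.42 rad) or (x of cyl3 in the frame of nest2 between -0.02 and 0.02 m and y of cyl3 in the frame of nest2 between -0.005 and 0.005 m and z of cyl3 in the frame of nest2 between -0.005 and 0.005 m and angle between the x axis of cyl3 and the x axis of nest2, either way round below 0.08 rad and x of turntable_handle in the frame of cyl3 below -0.05 m and value of joint strap2 above 1.42 rad) or (x of cyl3 in the frame of nest3 between -0.02 and 0.02 m and y of cyl3 in the frame of nest3 between -0.005 and 0.005 m and z of cyl3 in the frame of nest3 between -0.005 and 0.005 m and angle between the x axis of cyl3 and the x axis of nest3, either way round below 0.08 rad and x of turntable_handle in the frame of cyl3 below -0.05 m and value of joint strap3 above 1.42 rad)) and value of joint turntable below 0.035 rad and velocity of joint turntable below 0.05 rad/s and linear speed of each of cyl0, cyl1, cyl2, cyl3 below 0.02 m/s); the robot touches nothing.
It fails at once if a bystander is pushed about or knocked over (moved more than 30 mm) (distance of any of screwdriver, spanner, spraycan, fitbox, roller, bearing from where it was at the start of the episode above 0.03 m).
Of cyl1, cyl2, cyl3 only 2 to 3 are there at a start; the rules pass over those that are not, and their reading is None.
At some moment in a run one of cyl1, cyl2, cyl3 may be knocked a few centimetres aside while the robot is not near it.
It also fails if it takes over 210 s, if anything falls off the work surface, if the arm or the gripper's body presses on something with over 40 N, if the wrist force passes 120 N, or if a joint passes its speed limit or range.

## Working session

There is one attempt and no reset: what is moved stays moved. The work goes in short steps, Python scripts to look and compute and a shell command to move; the robot and the scene stay as the last step left them, time stands still between calls to the robot, and variables do not carry over. Pictures are saved under pics/ and viewed, and the job is handed in when it is done.

```bash
ls; mkdir -p pics; python3 - <<'E'
from plant import *
import cv2,json
s=read_state();print(s)
for n in("side","top"):
    im,d=camera(n);cv2.imwrite(f"pics/{n}0.png",im)
    m=camera_model(n);print(n,{k:(v if k!="world_from_camera" else [[round(float(x),4) for x in r] for r in v]) for k,v in m.items()})
E
```

```text
pics
{'time': 0.0, 'joint_pos': array([ 1.13091529e+00,  2.45755665e-01,  1.55904647e+00,  4.19622250e-05,
        1.33867706e+00, -1.74090730e-01]), 'joint_velocities': array([-0.00054471, -0.00138752, -0.00012831, -0.00096604,  0.00235127,
       -0.00076602]), 'tau': array([-1.96864275e-03, -4.29498696e+01, -3.26131475e+01, -2.79435817e-04,
        5.38415916e-03, -8.14731834e-06]), 'position': array([0.17047219, 0.62666527, 0.23020022]), 'ee_rot': array([ 1.32509062e-01,  9.91181345e-01, -8.93002561e-04, -3.04503375e-04]), 'contact_force': array([ 0.31537804, -0.00170677, -0.2884491 ]), 'torque': array([-0.01905026, -0.01935601, -0.05282982]), 'width': 1.0049780193888562}
side {'fx': 518.795914603588, 'fy': 518.795914603588, 'cx': 318.4542505157111, 'cy': 246.4142006737044, 'k1': -0.016302979287752928, 'world_from_camera': [[-0.9993, -0.0163, 0.0351, 0.4107], [-0.0345, 0.7858, -0.6175, 0.8958], [-0.0176, -0.6182, -0.7858, 1.2581], [0.0, 0.0, 0.0, 1.0]]}
top {'fx': 521.1804595371971, 'fy': 521.1804595371971, 'cx': 314.9236227928785, 'cy': 241.9933008503852, 'k1': -0.05913821491526553, 'world_from_camera': [[0.0192, -0.9825, 0.185, 0.206], [-0.9993, -0.0249, -0.0286, -0.0066], [0.0327, -0.1844, -0.9823, 1.3764], [0.0, 0.0, 0.0, 1.0]]}
```

View pics/top0.png

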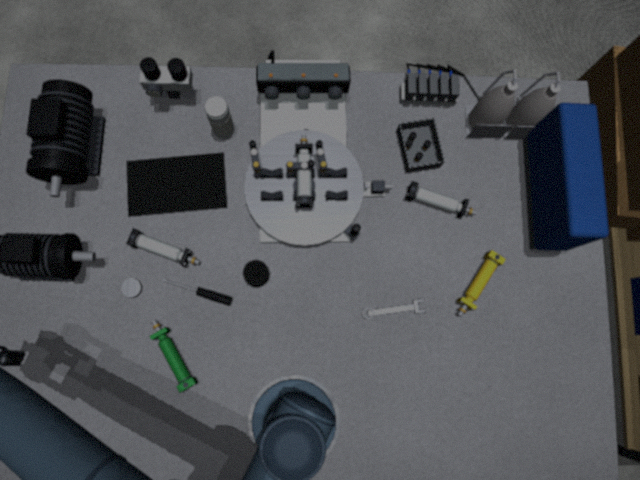

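View pics/side0.png

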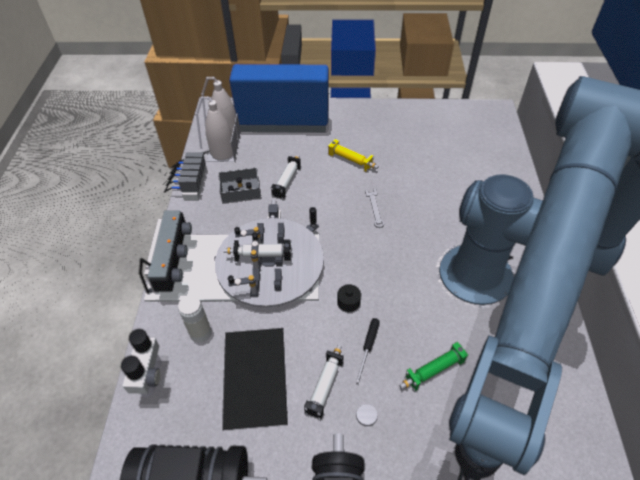

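```bash
cat > h.py <<'E'
import numpy as np,cv2
from plant import *
def mod(n):
    m=camera_model(n);K=np.array([[m['fx'],0,m['cx']],[0,m['fy'],m['cy']],[0,0,1]]);return K,np.array([m['k1'],0,0,0.]),np.array(m['world_from_camera'])
def ray(n,uv):
    K,D,T=mod(n);uv=np.asarray(uv,float).reshape(-1,1,2)
    p=cv2.undistortPoints(uv,K,D,None,None,None) if False else cv2.undistortPointsIter(uv,K,D,None,None,(3,50,1e-10))
    p=p.reshape(-1,2);d=np.c_[p,np.ones(len(p))]@T[:3,:3].T
    return T[:3,3],d
def onz(n,uv,z):
    o,d=ray(n,uv);return o+d*((z-o[2])/d[:,2])[:,None]
def dep(n,uv,depth):
    o,d=ray(n,uv);u=np.asarray(uv).reshape(-1,2).round().astype(int)
    return o+d*depth[u[:,1],u[:,0]][:,None]
def tri(u1,u2):
    o1,d1=ray('top',u1);o2,d2=ray('side',u2);d1=d1[0];d2=d2[0]
    s=np.linalg.lstsq(np.c_[d1,-d2],o2-o1,rcond=None)[0]
    a=o1+s[0]*d1;b=o2+s[1]*d2;return (a+b)/2,np.linalg.norm(a-b)
def proj(n,P):
    K,D,T=mod(n);C=np.linalg.inv(T);P=np.asarray(P,float).reshape(-1,3)
    return cv2.projectPoints(P,cv2.Rodrigues(C[:3,:3])[0],C[:3,3],K,D)[0].reshape(-1,2)
def crop(im,x0,y0,x1,y1,k,fn):
    c=cv2.resize(im[y0:y1,x0:x1],None,fx=k,fy=k,interpolation=cv2.INTER_CUBIC)
    c=cv2.convertScaleAbs(c,alpha=1.5,beta=10)
    for x in range((x0//20+1)*20,x1,20): cv2.putText(c,str(x),((x-x0)*k,10),0,.35,(0,255,255),1);cv2.line(c,((x-x0)*k,12),((x-x0)*k,16),(0,255,255),1)
    for y in range((y0//20+1)*20,y1,20): cv2.putText(c,str(y),(0,(y-y0)*k+4),0,.35,(0,255,255),1);cv2.line(c,(24,(y-y0)*k),(30,(y-y0)*k),(0,255,255),1)
    cv2.imwrite(fn,c)
def grab():
    return {n:camera(n) for n in('top','side')}
E
python3 - <<'E'
from h import *
t=cv2.imread('pics/top0.png');s=cv2.imread('pics/side0.png')
crop(t,235,120,395,255,5,'pics/tc0.png');crop(s,205,195,335,305,6,'pics/sc0.png')
# plate
hsv=cv2.cvtColor(t,cv2.COLOR_BGR2HSV);print(t[235,300],t[160,260],t[220,270],t[250,320],t[230,200])
E
```

```text
[136 137 135] [110 102 102] [138 138 135] [112 105 107] [111 108 109]
```

View pics/tc0.png

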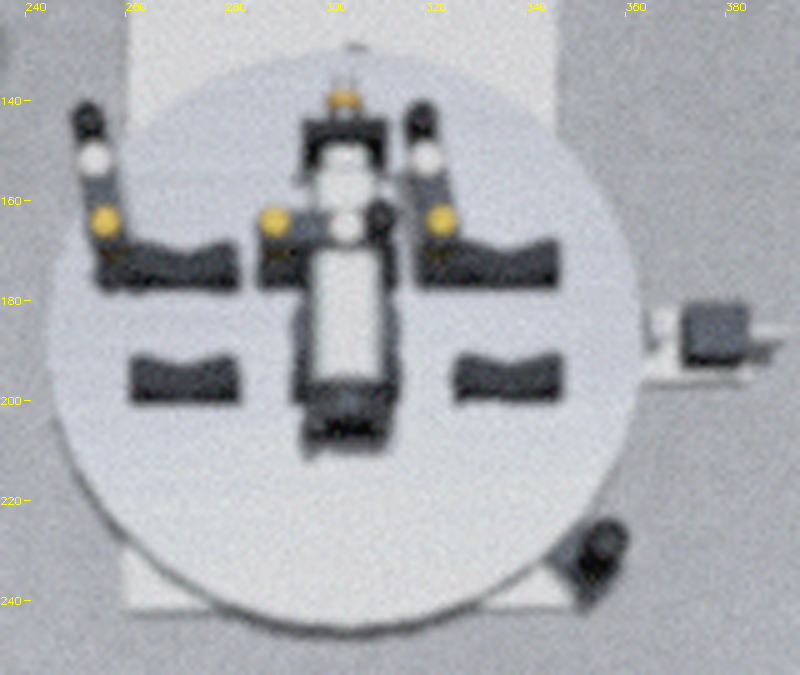

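View pics/sc0.png

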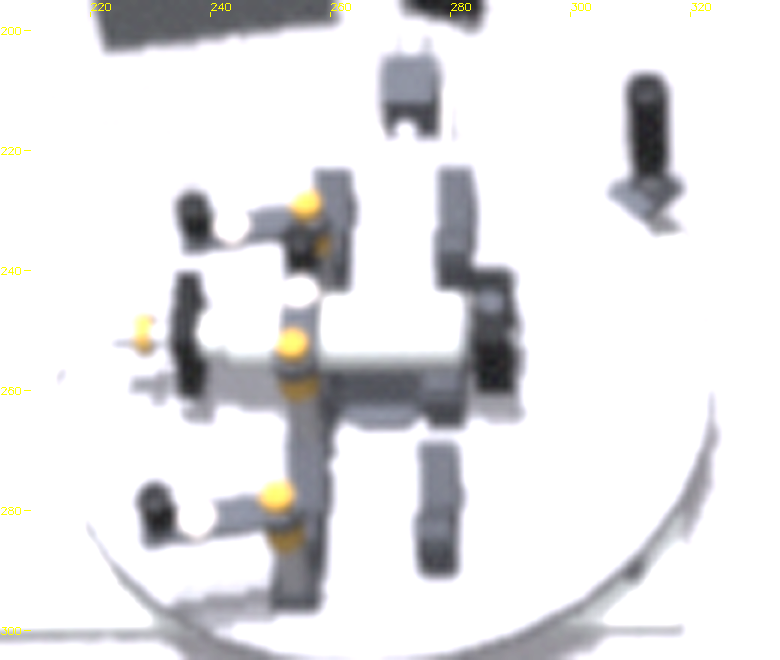

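```bash
python3 - <<'E'
from h import *
t=cv2.imread('pics/top0.png').astype(int)
g=t.sum(2)/3
# refine rim points: radial search around approx center on the near side + sides
pts=[]
c0=np.array([304,188.])
for a in np.r_[np.arange(100,175,4), np.arange(5,30,4),np.arange(50,80,4)]:
    a=np.deg2rad(a); rr=np.arange(50,66,.5)
    P=c0+np.outer(rr,[np.cos(a),np.sin(a)])
    v=cv2.remap(g.astype(np.float32),P[:,0].astype(np.float32)[None],P[:,1].astype(np.float32)[None],cv2.INTER_LINEAR)[0]
    gr=np.diff(v); i=np.argmin(gr); pts.append(P[i]*.5+P[i+1]*.5)
W=onz('top',pts,.042)[:,:2]
for _ in range(3):
    A=np.c_[2*W,np.ones(len(W))];s=np.linalg.lstsq(A,(W**2).sum(1),rcond=None)[0];c=s[:2];r=np.sqrt(s[2]+c@c)
    e=np.abs(np.linalg.norm(W-c,axis=1)-r);W=W[e<max(2*np.median(e),.001)]
print('circle',c,r,len(W))
# fixed r
from scipy.optimize import least_squares
f=least_squares(lambda c:np.linalg.norm(W-c,axis=1)-.160,c,loss='soft_l1',f_scale=.001);print(f.x)
H=onz('top',[[355.5,227]],.115)[0];print('handle top',H, np.linalg.norm(H[:2]-f.x),np.degrees(np.arctan2(*(H[:2]-f.x)[::-1])))
print('handle side', onz('side',[[312.2,208.5]],.115))
print('tri',tri([355.5,227],[312.2,208.5]))
print('knobs',onz('top',[[248,144],[309,162.5],[317,144]],.135))
print('hubs',onz('top',[[256,164.5],[289.5,164.5],[323,164.5]],.12))
print('tri knob1',tri([248.5,143.5],[231,280]),tri([317.5,143.5],[237,230]))
print('rod', onz('top',[[303.5,140]],.082))
E
```

```text
circle [ 0.60832287 -0.01314798] 0.15846009403080738 21
[ 0.6103563  -0.01314582]
handle top [ 0.48406581 -0.14354187  0.115     ] 0.18152800862125495 -134.0836641656689
handle side [[ 0.48541318 -0.14557465  0.115     ]]
tri (array([ 0.48448191, -0.14350925,  0.11690687]), np.float64(0.0016626072693366593))
knobs [[ 0.68584226  0.13000853  0.135     ]
 [ 0.64154639 -0.02415607  0.135     ]
 [ 0.69112323 -0.04325309  0.135     ]]
hubs [[ 0.63757924  0.10906903  0.12      ]
 [ 0.64002709  0.02472914  0.12      ]
 [ 0.64258401 -0.0598838   0.12      ]]
tri knob1 (array([0.68787237, 0.12904616, 0.13301193]), np.float64(0.00019913049227581584)) (array([ 0.69473962, -0.04470355,  0.13051953]), np.float64(0.0009161843666229665))
rod [[ 0.72184598 -0.00911031  0.082     ]]
```

```bash
cat > plan.py <<'E'
# prints how far to go, in tool axes and units; usage: plan.py x y z thetay_deg [rows]
import sys,math
from h import *
from scipy.spatial.transform import Rotation as R
def yaw(s): 
    y=R.from_quat(s['ee_rot']).apply([0,1,0]);return math.degrees(math.atan2(y[1],y[0]))
def st():
    s=read_state();print('t%.2f pos %s thy %.1f F %s w %.1f q6 %.2f'%(s['time'],np.round(s['position']*1000,1),yaw(s),np.round(s['contact_force'],1),s['width']*85,s['joint_pos'][5]));return s
def plan(p,th,n=None):
    s=st();d=np.array(p)-s['position'];y0=yaw(s)
    D=(th-y0+180)%360-180
    m=max(math.ceil(np.abs(d).max()/.049),math.ceil(np.linalg.norm(d)/.05),math.ceil(abs(D)/5-1e-3),1);n=n or m
    print('turn %.1f dist %.1f rows %d (min %d)'%(D,np.linalg.norm(d)*1000,n,m))
    q1=math.degrees(math.atan2(p[1],p[0]));print('q6 end %.2f'%math.radians(q1-y0-D))
    for i in range(n):
        a=math.radians(y0+D*i/n);ty=np.array([math.cos(a),math.sin(a)]);tx=np.array([-ty[1],ty[0]])*-1
        # tool z down: x = y x z
        tx=np.cross([*ty,0],[0,0,-1])[:2]
        e=d/n/.05
        print('[%.2f,%.2f,%.2f,%.2f]'%(e[:2]@tx,e[:2]@ty,-e[2],-D/n/5),end='\n' if i%5==4 else ' ')
    print()
if __name__=='__main__':
    a=list(map(float,sys.argv[1:]))
    if a: plan(a[:3],a[3],int(a[4]) if len(a)>4 else None)
    else: st()
E
python3 plan.py 0.52 0.35 0.24 20; python3 -m inch '[[0,0,0,0,85]]'
```

```text
t0.10 pos [170.5 626.7 230.2] thy 74.8 F [-0.1  0.4 -0.7] w 84.7 q6 -0.17
turn -54.8 dist 445.9 rows 11 (min 11)
q6 end 0.24
[-0.75,-0.32,-0.02,1.00] [-0.77,-0.25,-0.02,1.00] [-0.79,-0.18,-0.02,1.00] [-0.80,-0.12,-0.02,1.00] [-0.81,-0.05,-0.02,1.00]
[-0.81,0.02,-0.02,1.00] [-0.80,0.10,-0.02,1.00] [-0.79,0.16,-0.02,1.00] [-0.78,0.23,-0.02,1.00] [-0.75,0.30,-0.02,1.00]
[-0.72,0.36,-0.02,1.00] 
time: 0.2
position: [0.1706, 0.6269, 0.2306]
ee_rot: [0.132, 0.991, -0.001, -0.0]
contact_force: [0.3, 0.2, -0.5]
width: 0.99
```

```bash
python3 -m inch '[[-0.75,-0.32,-0.02,1,85],[-0.77,-0.25,-0.02,1,85],[-0.79,-0.18,-0.02,1,85],[-0.8,-0.12,-0.02,1,85],[-0.81,-0.05,-0.02,1,85]]' && python3 -m inch '[[-0.81,0.02,-0.02,1,85],[-0.8,0.1,-0.02,1,85],[-0.79,0.16,-0.02,1,85],[-0.78,0.23,-0.02,1,85],[-0.75,0.3,-0.02,1,85]]' | head -2; python3 plan.py 0.43 -0.1 0.24 -24
```

```text
time: 0.7
position: [0.3306, 0.4999, 0.2362]
ee_rot: [0.346, 0.938, -0.0, -0.0]
contact_force: [0.3, 0.6, -0.2]
width: 1.0
time: 1.2
position: [0.4887, 0.3738, 0.2412]
t1.20 pos [488.7 373.8 241.2] thy 24.6 F [ 0.1 -0.5  1. ] w 84.6 q6 0.04
turn -48.6 dist 477.4 rows 10 (min 10)
q6 end 0.19
[-0.81,-0.50,0.00,0.97] [-0.85,-0.43,0.00,0.97] [-0.89,-0.36,0.00,0.97] [-0.91,-0.28,0.00,0.97] [-0.93,-0.20,0.00,0.97]
[-0.95,-0.12,0.00,0.97] [-0.95,-0.04,0.00,0.97] [-0.95,0.04,0.00,0.97] [-0.95,0.12,0.00,0.97] [-0.93,0.20,0.00,0.97]
```

```bash
python3 -m inch '[[-0.81,-0.5,0,0.97,85],[-0.85,-0.43,0,0.97,85],[-0.89,-0.36,0,0.97,85],[-0.91,-0.28,0,0.97,85],[-0.93,-0.2,0,0.97,85]]' |head -2&& python3 -m inch '[[-0.95,-0.12,0,0.97,85],[-0.95,-0.04,0,0.97,85],[-0.95,0.04,0,0.97,85],[-0.95,0.12,0,0.97,85],[-0.93,0.2,0,0.97,85]]' | head -2; python3 plan.py 0.484 -0.1435 0.14 -24; python3 - <<'E'
from h import *
for n,(a,d) in grab().items(): cv2.imwrite(f'pics/{n}1.png',a)
E
```

```text
time: 1.7
position: [0.4584, 0.1367, 0.2411]
time: 2.2
position: [0.4303, -0.1001, 0.2414]
t2.20 pos [ 430.3 -100.1  241.4] thy -23.9 F [ 0.8 -1.3  0. ] w 84.5 q6 -0.07
turn -0.1 dist 122.7 rows 3 (min 3)
q6 end 0.13
[-0.12,0.44,0.68,0.00] [-0.12,0.44,0.68,0.00] [-0.12,0.44,0.68,0.00]
```

View pics/top1.png

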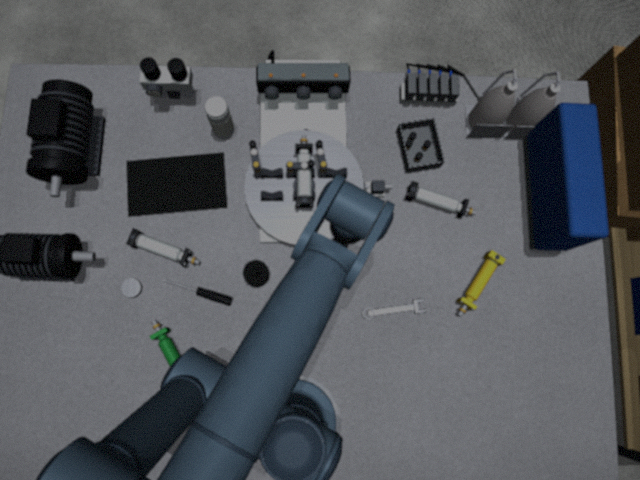

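View pics/side1.png

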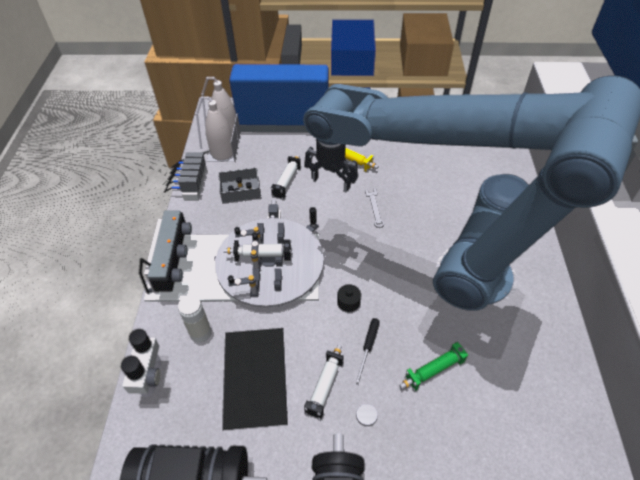

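```bash
python3 -m inch '[[-0.12,0.44,0.68,0,45],[-0.12,0.44,0.68,0,45],[-0.12,0.44,0.68,0,45],[0,0,0.7,0,45],[0,0,0.7,0,45]]' ; python3 - <<'E'
from h import *
a,d=camera('side'); crop(a,260,120,400,260,5,'pics/s2.png')
E
```

```text
time: 2.8
position: [0.4846, -0.1411, 0.0679]
ee_rot: [0.837, 0.547, 0.0, -0.0]
contact_force: [0.9, 0.9, -0.2]
width: 0.525
```

View pics/s2.png

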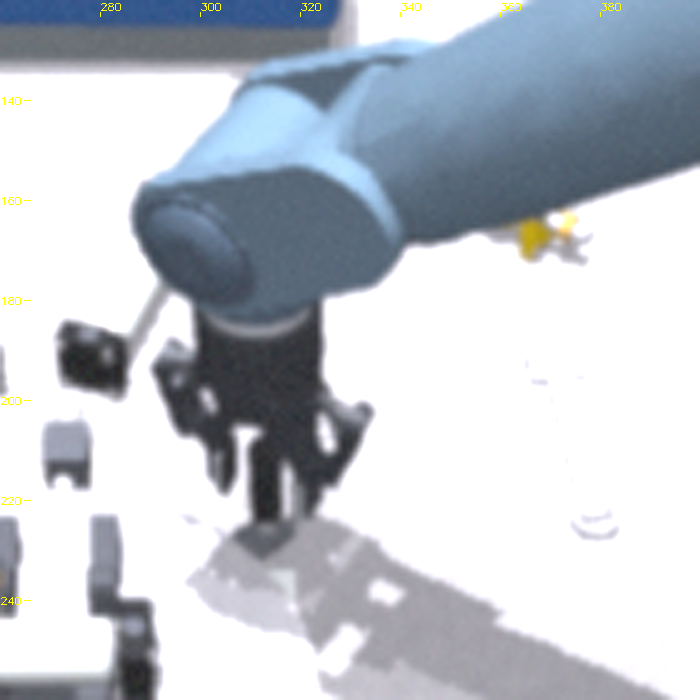

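```bash
python3 -m inch '[[0,0,0,0,24],[0,0,0,0,24],[0,0,0,0,24],[0,0,0,0,20],[0,0,0,0,20]]' 20; python3 - <<'E'
from plan import *
# arc plan: centre, handle pos now, sweep
c=np.array([.6095,-.0135]);p=st()['position'][:2]
r=p-c;print(np.linalg.norm(r),np.degrees(np.arctan2(r[1],r[0])))
E
```

```text
time: 3.35
position: [0.4858, -0.1421, 0.0718]
ee_rot: [0.837, 0.547, 0.001, 0.002]
contact_force: [0.0, 1.0, 7.0]
width: 0.254
t3.35 pos [ 485.8 -142.1   71.8] thy -23.7 F [0. 1. 7.] w 21.6 q6 -0.10
0.1784059142433733 -133.89492727955687
```

```bash
python3 - <<'E'
from plan import *
c=np.array([.6095,-.0135]);p=st()['position'][:2];s=read_state()
for a in (5,):
    r=p-c;A=math.radians(-a);R2=np.array([[math.cos(A),-math.sin(A)],[math.sin(A),math.cos(A)]])
    d=R2@r-r;th=math.radians(yaw(s));ty=np.array([math.cos(th),math.sin(th)]);tx=np.array([-ty[1],ty[0]])
    print(a,d@tx/.05,d@ty/.05)
E
python3 -m inch '[[0,0,-0.12,0,20],[0,0,-0.08,0,22],[0,0,0,0,22]]'
```

```text
t3.35 pos [ 485.8 -142.1   71.8] thy -23.7 F [0. 1. 7.] w 21.6 q6 -0.10
5 0.11999182091145093 -0.28722138253696045
time: 3.65
position: [0.4841, -0.1414, 0.08]
ee_rot: [0.837, 0.547, -0.0, 0.0]
contact_force: [-2.1, 0.4, -0.5]
width: 0.257
```

```bash
python3 -m inch '[[0.12,-0.287,0,1,20],[0.12,-0.287,0,1,20],[0.12,-0.287,0,1,20],[0.12,-0.287,0,1,20],[0.12,-0.287,0,1,20]]'; python3 plan.py
```

```text
time: 4.15
position: [0.4417, -0.0776, 0.0803]
ee_rot: [0.936, 0.351, 0.0, 0.001]
contact_force: [-0.2, -2.8, -0.7]
width: 0.251
t4.15 pos [441.7 -77.6  80.3] thy -48.9 F [-0.2 -2.8 -0.7] w 21.4 q6 0.43
```

```bash
python3 -m inch '[[0.12,-0.287,0,1,20],[0.12,-0.287,0,1,20],[0.12,-0.287,0,1,20],[0.12,-0.287,0,1,20],[0.12,-0.287,0,1,20]]'|head -4; python3 -m inch '[[0.12,-0.287,0,1,20],[0.12,-0.287,0,1,20],[0.12,-0.287,0,1,20],[0.12,-0.287,0,1,20],[0.12,-0.287,0,1,20]]'; python3 - <<'E'
from plan import *
c=np.array([.6095,-.0135]);s=st();r=s['position'][:2]-c;print(np.linalg.norm(r),np.degrees(np.arctan2(r[1],r[0])))
E
```

```text
time: 4.65
position: [0.4297, -0.0008, 0.0803]
ee_rot: [0.99, 0.14, -0.001, 0.001]
contact_force: [-2.8, -1.3, 2.5]
time: 5.15
position: [0.4514, 0.074, 0.0803]
ee_rot: [0.997, -0.078, -0.001, 0.0]
contact_force: [-4.3, 1.1, 4.8]
width: 0.245
t5.15 pos [451.4  74.   80.3] thy -98.9 F [-4.3  1.1  4.8] w 20.8 q6 1.64
0.18073799593536416 151.0409702629916
```

```bash
python3 -m inch '[[0.12,-0.287,0,1,20],[0.12,-0.287,0,1,20],[0.06,-0.145,0,0.5,20],[0.06,-0.145,0,0.5,20],[0.03,-0.08,0,0.2,20]]'; python3 - <<'E'
from plan import *
c=np.array([.6095,-.0135]);s=st();r=s['position'][:2]-c;print(np.linalg.norm(r),np.degrees(np.arctan2(r[1],r[0])))
E
```

```text
time: 5.65
position: [0.4786, 0.1113, 0.08]
ee_rot: [0.977, -0.213, -0.006, 0.006]
contact_force: [-31.4, -26.8, 29.0]
width: 0.248
t5.65 pos [478.6 111.3  80. ] thy -114.6 F [-31.4 -26.8  29. ] w 21.1 q6 2.01
0.18084846229435694 136.37829058447323
```

```bash
python3 -m inch '[[-0.02,0.06,0,0,20],[0,0,0,0,22],[0,0,0,0,40],[0,0,0,0,40],[0,0,0,0,40]]'; python3 plan.py 0.47 0.13 0.19 -114
```

```text
time: 6.15
position: [0.4812, 0.1114, 0.0798]
ee_rot: [0.977, -0.214, 0.001, -0.0]
contact_force: [0.2, -0.0, -0.3]
width: 0.466
t6.15 pos [481.2 111.4  79.8] thy -114.7 F [ 0.2 -0.  -0.3] w 39.6 q6 2.00
turn 0.7 dist 112.3 rows 3 (min 3)
q6 end 2.26
[-0.12,-0.08,-0.73,-0.05] [-0.12,-0.08,-0.73,-0.05] [-0.12,-0.08,-0.73,-0.05]
```

```bash
python3 -m inch '[[0,0,-0.8,0,45],[0,0,-0.8,0,45],[0,0,-0.8,0,45],[0,0,-0.8,0,45]]'|head -2; python3 plan.py 0.37 -0.22 0.24 -45
```

```text
time: 6.55
position: [0.4806, 0.1114, 0.2412]
t6.55 pos [480.6 111.4 241.2] thy -114.7 F [ 0.9 -0.2 -0.1] w 44.8 q6 2.00
turn 69.7 dist 349.4 rows 14 (min 14)
q6 end 0.25
[0.05,0.50,0.00,-1.00] [0.01,0.50,0.00,-1.00] [-0.03,0.50,0.00,-1.00] [-0.08,0.49,0.00,-1.00] [-0.12,0.49,0.00,-1.00]
[-0.16,0.47,0.00,-1.00] [-0.20,0.46,0.00,-1.00] [-0.24,0.44,0.00,-1.00] [-0.28,0.42,0.00,-1.00] [-0.31,0.39,0.00,-1.00]
[-0.34,0.36,0.00,-1.00] [-0.37,0.33,0.00,-1.00] [-0.40,0.30,0.00,-1.00] [-0.43,0.26,0.00,-1.00]
```

```bash
python3 - <<'E'
from plan import *
plan([.37,-.2,.25],-100,7)
E
```

```text
t6.55 pos [480.6 111.4 241.2] thy -114.7 F [ 0.9 -0.2 -0.1] w 44.8 q6 2.00
turn 14.7 dist 330.6 rows 7 (min 7)
q6 end 1.25
[0.09,0.94,-0.03,-0.42] [0.05,0.94,-0.03,-0.42] [0.02,0.94,-0.03,-0.42] [-0.02,0.94,-0.03,-0.42] [-0.05,0.94,-0.03,-0.42]
[-0.09,0.94,-0.03,-0.42] [-0.12,0.94,-0.03,-0.42]
```

```bash
python3 -m inch '[[0.09,0.94,-0.03,-0.42,30],[0.05,0.94,-0.03,-0.42,30],[0.02,0.94,-0.03,-0.42,30],[-0.02,0.94,-0.03,-0.42,30],[-0.05,0.94,-0.03,-0.42,30]]'|head -2; python3 -m inch '[[-0.09,0.94,-0.03,-0.42,30],[-0.12,0.94,-0.03,-0.42,30]]'; python3 - <<'E'
from h import *
g=grab()
for n in g: cv2.imwrite(f'pics/{n}3.png',g[n][0])
crop(g['top'][0],235,120,395,255,5,'pics/tc3.png');crop(g['side'][0],205,195,335,305,6,'pics/sc3.png')
E
```

```text
time: 7.05
position: [0.4016, -0.1121, 0.2473]
time: 7.25
position: [0.3698, -0.2015, 0.2504]
ee_rot: [0.996, -0.087, 0.001, 0.001]
contact_force: [1.0, -0.3, -0.7]
width: 0.346
```

View pics/tc3.png

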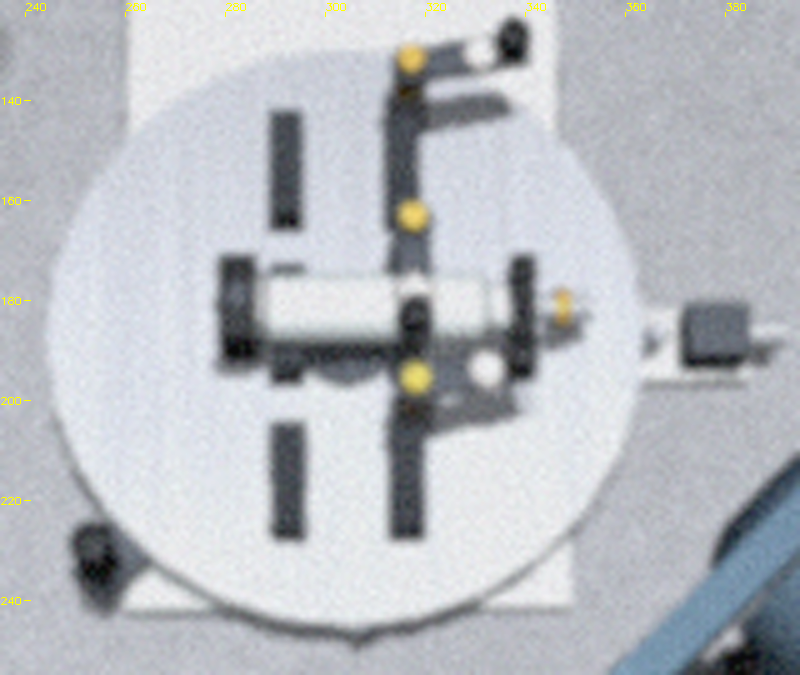

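View pics/sc3.png

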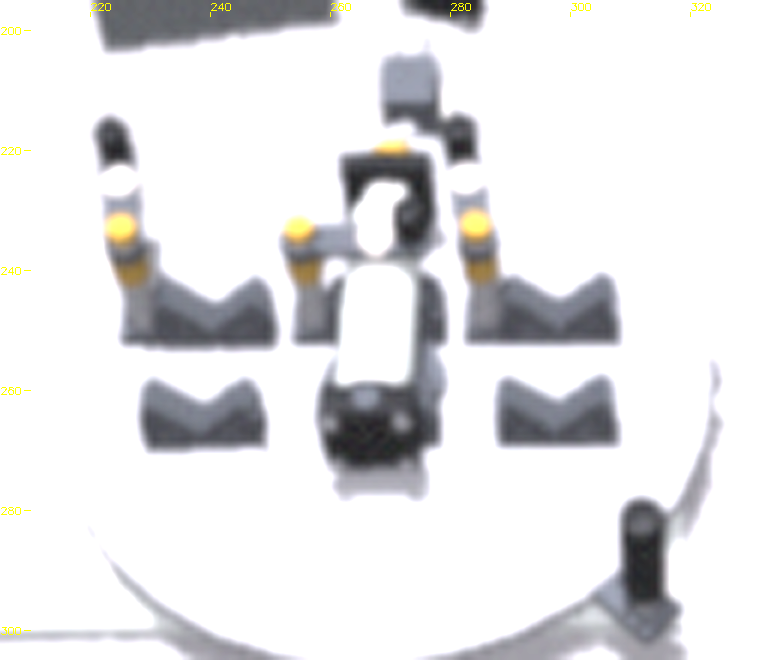

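View pics/top3.png

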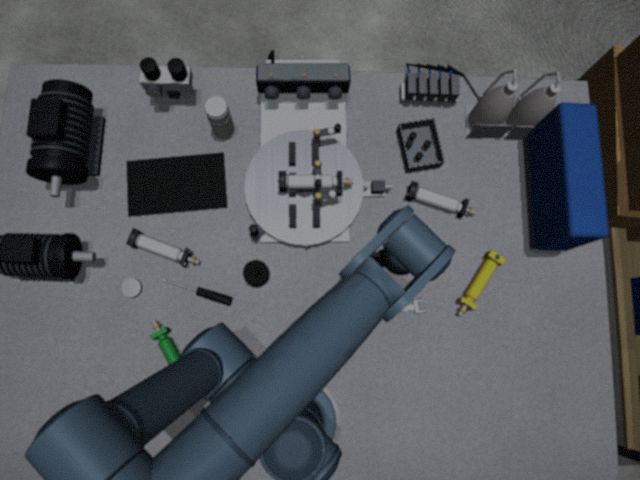

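```bash
python3 - <<'E'
from h import *
t=cv2.imread('pics/top3.png');s=cv2.imread('pics/side3.png')
def gold(im,x0,y0,x1,y1):
    h=cv2.cvtColor(im[y0:y1,x0:x1],cv2.COLOR_BGR2HSV);m=((h[...,0]>15)&(h[...,0]<35)&(h[...,1]>90)&(h[...,2]>90)).astype(np.uint8)
    n,l,st,c=cv2.connectedComponentsWithStats(m)
    return [(round(c[i][0]+x0,1),round(c[i][1]+y0,1),int(st[i][4])) for i in range(1,n) if st[i][4]>4]
print(gold(t,240,120,360,250),gold(s,205,195,335,305))
hubs=[tri([316,131.8],[224.7,232.5]),tri([316.2,163],[254.3,232.8]),tri([317,195.6],[283.8,232.2])]
for h in hubs: print(np.round(h[0],4),round(h[1],4))
print('handle',tri([254,227.5],[312,279.5]))
print('knob1 tri',tri([337,127],[222,216])); 
print('knob3 side on z.135',onz('side',[[281.5,215.5]],.135),'knob2',onz('top',[[316,182]],.136))
t0=onz('top',[[256,164.5],[289.5,164.5],[323,164.5],[316,131.8],[316.2,163],[317,195.6]],.122);print(t0)
E
```

```text
[(np.float64(316.9), np.float64(131.4), 19), (np.float64(317.0), np.float64(162.8), 25), (np.float64(347.5), np.float64(181.0), 10), (np.float64(317.8), np.float64(195.1), 27)] [(np.float64(269.9), np.float64(219.2), 12), (np.float64(283.8), np.float64(232.2), 19), (np.float64(224.9), np.float64(232.9), 22), (np.float64(254.4), np.float64(232.8), 16), (np.float64(226.0), np.float64(240.5), 6), (np.float64(255.7), np.float64(240.4), 7), (np.float64(284.9), np.float64(240.1), 9)]
[ 0.73   -0.0406  0.123 ] 0.0023
[ 0.646  -0.0426  0.1217] 0.001
[ 0.5612 -0.0463  0.1217] 0.002
handle (array([0.47607092, 0.10813106, 0.11222585]), np.float64(0.0014564518846815612))
knob1 tri (array([ 0.74262678, -0.09391395,  0.13260965]), np.float64(0.005677657692617907))
knob3 side on z.135 [[ 0.57189675 -0.09837187  0.135     ]] knob2 [[ 0.59098904 -0.04257616  0.136     ]]
[[ 0.63689223  0.10888483  0.122     ]
 [ 0.63933619  0.02467919  0.122     ]
 [ 0.64188904 -0.05979906  0.122     ]
 [ 0.72919023 -0.04046999  0.122     ]
 [ 0.64533726 -0.04254858  0.122     ]
 [ 0.5600998  -0.04613864  0.122     ]]
```

```bash
python3 - <<'E'
from h import *
def gold(im,x0,y0,x1,y1):
    h=cv2.cvtColor(im[y0:y1,x0:x1],cv2.COLOR_BGR2HSV);m=((h[...,0]>15)&(h[...,0]<35)&(h[...,1]>90)&(h[...,2]>90)).astype(np.uint8)
    n,l,st,c=cv2.connectedComponentsWithStats(m)
    return [c[i]+[x0,y0] for i in range(1,n) if st[i][4]>14]
from scipy.optimize import least_squares
res={}
for n,box in(('top',(240,120,360,250)),('side',(205,195,335,305))):
    A={}
    for k in(0,3):
        im=cv2.imread(f'pics/{n}{k}.png');g=gold(im,*box);W=onz(n,g,.122)[:,:2];A[k]=W
    print(n,np.round(A[0],4).tolist(),np.round(A[3],4).tolist())
    if len(A[0])==3 and len(A[3])==3:
        a=A[0][np.argsort(-A[0][:,1])];b=A[3][np.argsort(-A[3][:,0])]
        M=np.array([[0,1],[-1,0]])  # cw 90
        # model c,yaw : hub_i before = c+R(yaw)(px+34, 85*(1-i)+py+36.5)
        def f(p,full=False):
            c=p[:2];R=np.array([[np.cos(p[2]),-np.sin(p[2])],[np.sin(p[2]),np.cos(p[2])]]);o=[]
            for i in range(3):
                l=R@np.array([p[3]+.034,.085*(1-i)+.0365]);o+=[c+l-a[i],c+M@l-b[i]]
            return np.concatenate(o)
        r=least_squares(f,[.61,-.0135,.02,0]);print(np.round(r.x,4),np.round(r.fun*1000,1))
E
```

```text
top [[0.6386, 0.1099], [0.6441, -0.0594], [0.6407, 0.0244]] [[0.7303, -0.0427], [0.646, -0.0445], [0.5615, -0.0481]]
[ 6.084e-01 -1.260e-02  3.190e-02 -2.000e-04] [-0.2  0.   0.7  0.3  0.4  0.6 -0.  -0.7 -0.3 -0.5 -0.5  0.3]
side [[0.6436, -0.0574], [0.6415, 0.0266], [0.6387, 0.1118]] [[0.5621, -0.0466], [0.7306, -0.0405], [0.6462, -0.0428]]
[ 6.087e-01 -1.060e-02  3.270e-02 -1.000e-04] [-0.2  0.1  0.6  0.  -0.2  0.3  0.1 -0.5  0.5 -0.6 -0.8  0.6]
```

```bash
python3 plan.py 0.5925 -0.0455 0.19 -88
```

```text
t7.35 pos [ 369.1 -204.3  250.6] thy -100.5 F [ 0.3  0.  -0.2] w 29.6 q6 0.98
turn 12.5 dist 280.7 rows 6 (min 6)
q6 end 1.46
[0.64,-0.66,0.20,-0.42] [0.66,-0.63,0.20,-0.42] [0.68,-0.61,0.20,-0.42] [0.70,-0.58,0.20,-0.42] [0.72,-0.56,0.20,-0.42]
[0.74,-0.53,0.20,-0.42]
```

```bash
python3 -m inch '[[0.64,-0.66,0.2,-0.42,40],[0.66,-0.63,0.2,-0.42,40],[0.68,-0.61,0.2,-0.42,40],[0.7,-0.58,0.2,-0.42,40],[0.72,-0.56,0.2,-0.42,40]]'|head -2; python3 -m inch '[[0.74,-0.53,0.2,-0.42,40],[0,0,0,0,40]]'|head -2;python3 plan.py 0.5925 -0.0455 0.118 -88
```

```text
time: 7.85
position: [0.5571, -0.0635, 0.1995]
time: 8.05
position: [0.5939, -0.0349, 0.1871]
t8.05 pos [593.9 -34.9 187.1] thy -87.1 F [-0.9  0.7  0. ] w 39.2 q6 1.27
turn -0.9 dist 69.9 rows 2 (min 2)
q6 end 1.46
[-0.02,0.10,0.69,0.09] [-0.02,0.10,0.69,0.09]
```

```bash
python3 -m inch '[[-0.02,0.21,0.3,0.1,40],[0,0,0,0,40]]'|head -2;python3 plan.py 0.5925 -0.0455 0.118 -88;python3 -c "
from plant import *;print(read_state()['joint_pos'])"
```

```text
time: 8.25
position: [0.5898, -0.0503, 0.1724]
t8.25 pos [589.8 -50.3 172.4] thy -88.0 F [ 0.2  0.5 -0. ] w 40.1 q6 1.26
turn 0.0 dist 54.7 rows 2 (min 2)
q6 end 1.46
[0.03,-0.05,0.54,-0.00] [0.03,-0.05,0.54,-0.00] 
[-2.76160290e-01  1.72798130e-01  1.75430727e+00 -5.95521352e-04
  1.21842271e+00  1.26039290e+00]
```

```bash
for i in 1 2 3; do python3 -m inch '[[0,0,0,0,40]]'|sed -n 2p; done
```

```text
position: [0.5906, -0.0504, 0.1745]
position: [0.5913, -0.0502, 0.1755]
position: [0.5916, -0.05, 0.1757]
```

```bash
python3 -m inch '[[0.02,-0.09,0.3,0,40],[0,0,0.5,0,36],[0,0,0.35,0,30],[0,0,0,0,30],[0,0,0,0,30]]'; python3 - <<'E'
from h import *
g=grab()
crop(g['side'][0],205,195,335,305,6,'pics/sc4.png')
E
```

```text
time: 9.05
position: [0.5922, -0.0446, 0.1168]
ee_rot: [1.0, 0.018, -0.0, -0.0]
contact_force: [0.3, 0.0, -0.9]
width: 0.355
```

View pics/sc4.png

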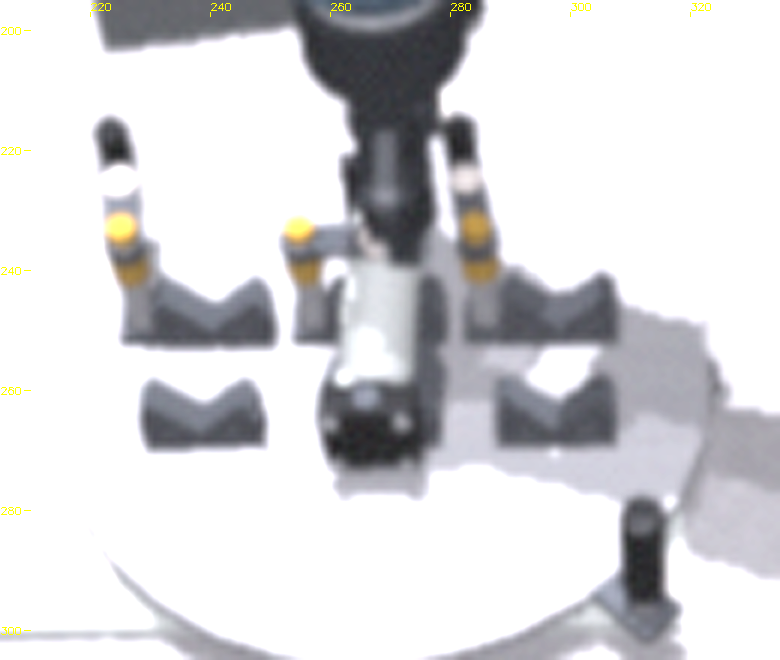

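```bash
python3 -m inch '[[0,0,0,0,20],[0,0,0,0,20],[0.004,0.092,0,-1,20],[0.004,0.092,0,-1,20],[0.004,0.092,0,-1,20]]'; python3 plan.py
```

```text
time: 9.65
position: [0.5948, -0.058, 0.1179]
ee_rot: [0.989, 0.15, 0.0, -0.001]
contact_force: [-1.0, 3.6, 2.0]
width: 0.233
t9.65 pos [594.8 -58.  117.9] thy -72.7 F [-1.   3.6  2. ] w 19.8 q6 0.98
```

```bash
for i in 1; do python3 -m inch '[[0.004,0.092,0,-1,20],[0.004,0.092,0,-1,20],[0.004,0.092,0,-1,20],[0.004,0.092,0,-1,20],[0.004,0.092,0,-1,20]]'; done;  python3 -m inch '[[0.004,0.092,0,-1,20],[0.004,0.092,0,-1,20],[0.004,0.092,0,-1,20],[0.004,0.092,0,-1,20],[0.004,0.092,0,-1,20]]'; python3 -m inch '[[0.004,0.092,0,-1,20],[0.004,0.092,0,-1,20],[0.004,0.092,0,-1,20],[0.004,0.092,0,-1,20],[0,0,0,0,20]]'; python3 plan.py
```

```text
time: 10.15
position: [0.6056, -0.0783, 0.1173]
ee_rot: [0.933, 0.361, -0.001, -0.0]
contact_force: [-1.4, 1.3, -1.2]
width: 0.24
time: 10.65
position: [0.6243, -0.0917, 0.1173]
ee_rot: [0.833, 0.554, -0.001, -0.0]
contact_force: [-1.4, -0.8, -0.8]
width: 0.23
time: 11.15
position: [0.6428, -0.0959, 0.1175]
ee_rot: [0.725, 0.689, 0.0, 0.0]
contact_force: [0.0, -0.2, -0.1]
width: 0.232
t11.15 pos [642.8 -95.9 117.5] thy -2.9 F [ 0.  -0.2 -0.1] w 19.7 q6 -0.27
```

```bash
python3 -m inch '[[0.004,0.092,0,-1,20],[0.004,0.092,0,-1,20],[0.004,0.092,0,-1,20],[0,0,0,0,36],[0,0,0,0,40]]'; python3 -m inch '[[0,0,-0.6,0,60],[0,0,-0.6,0,60],[0,0,-0.3,0,60]]' |head -2; python3 - <<'E'
from h import *
g=grab()
crop(g['side'][0],205,195,335,305,6,'pics/sc5.png')
E
python3 plan.py .6085 -.0116 0.15 1.9
```

```text
time: 11.65
position: [0.6563, -0.0945, 0.1175]
ee_rot: [0.63, 0.777, 0.0, 0.0]
contact_force: [0.7, 0.3, 0.2]
width: 0.471
time: 11.95
position: [0.6574, -0.0949, 0.1956]
t12.05 pos [657.7 -95.  195.5] thy 12.0 F [ 1.  -0.   0.2] w 59.7 q6 -0.52
turn -10.1 dist 107.0 rows 3 (min 3)
q6 end -0.05
[0.61,-0.21,0.30,0.67] [0.60,-0.24,0.30,0.67] [0.58,-0.28,0.30,0.67]
```

View pics/sc5.png

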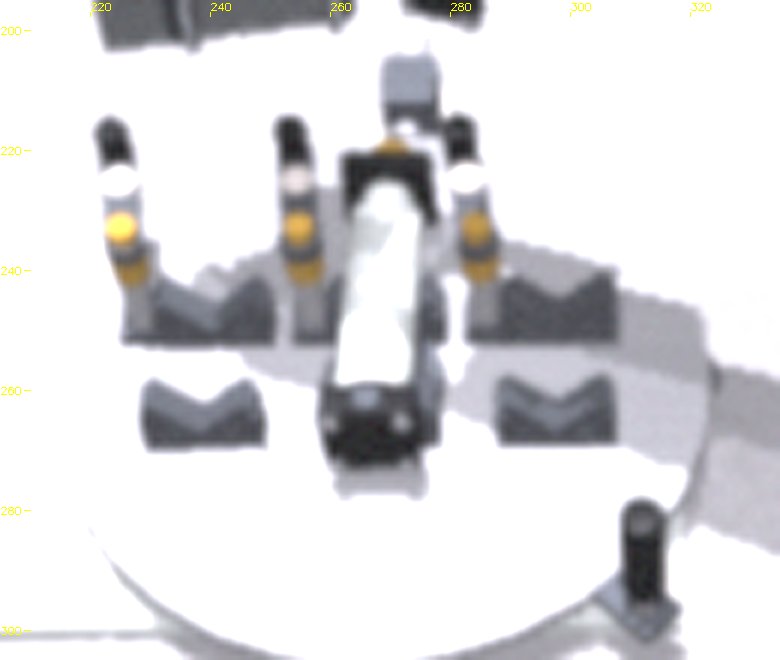

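```bash
python3 -m inch '[[0.61,-0.21,0.1,0.67,60],[0.6,-0.24,0.1,0.67,60],[0.58,-0.28,0.1,0.67,60],[0,0,0,0,60],[0,0,0,0,60]]'; python3 plan.py .6085 -.0116 0.066 1.9
```

```text
time: 12.55
position: [0.6057, -0.0111, 0.1758]
ee_rot: [0.694, 0.72, -0.001, -0.001]
contact_force: [0.2, 0.1, 1.0]
width: 0.706
t12.55 pos [605.7 -11.1 175.8] thy 2.1 F [0.2 0.1 1. ] w 60.0 q6 -0.24
turn -0.2 dist 109.8 rows 3 (min 3)
q6 end -0.05
[-0.00,0.02,0.73,0.01] [-0.00,0.02,0.73,0.01] [-0.00,0.02,0.73,0.01]
```

```bash
python3 -m inch '[[0,0.06,0.7,0,60],[0,0,0.7,0,60],[0,0,0.7,0,60],[0,0,0.1,0,60],[0,0,0,0,60]]'; python3 -m inch '[[0,0,0,0,34],[0,0,0,0,32],[0,0,0,0,30],[0,0,0,0,30],[0,0,0,0,30]]' 40; python3 plan.py
```

```text
time: 13.05
position: [0.6092, -0.0121, 0.0663]
ee_rot: [0.695, 0.719, -0.001, -0.001]
contact_force: [0.1, -0.2, 0.5]
width: 0.699
time: 13.55
position: [0.609, -0.0121, 0.0699]
ee_rot: [0.694, 0.72, -0.001, -0.0]
contact_force: [-8.8, -1.2, 8.7]
width: 0.405
t13.55 pos [609.  -12.1  69.9] thy 2.1 F [-8.8 -1.2  8.7] w 34.4 q6 -0.24
```

```bash
python3 -m inch '[[0,0,-0.3,0,30],[0,0,-0.4,0,30],[0,0,-0.8,0,30],[0,0,-1,0,30],[0,0,-1,0,30]]'; python3 - <<'E'
from plan import *
P=onz('top',[[127,163],[223,154],[227,207],[130,215]],.004);print(np.round(P,3));m=P.mean(0);print('mat',m)
e=(P[0]-P[1]);print(np.degrees(np.arctan2(e[1],e[0])))
S=onz('side',[[224,331],[283,329],[287,422],[225,427]],.004);print(np.round(S,3),S.mean(0))
print('can',onz('top',[[217,108]],.15))
plan([m[0],m[1]+.03,.2],2)
g=grab();cv2.imwrite('pics/side6.png',g['side'][0]);crop(g['top'][0],235,120,395,255,5,'pics/tc6.png')
E
```

```text
time: 14.05
position: [0.6094, -0.0112, 0.2453]
ee_rot: [0.694, 0.72, 0.001, 0.001]
contact_force: [0.4, 0.7, -3.3]
width: 0.401
[[0.673 0.475 0.004]
 [0.705 0.212 0.004]
 [0.555 0.193 0.004]
 [0.526 0.453 0.004]]
mat [0.61462881 0.3333075  0.004     ]
97.11646329637753
[[0.715 0.21  0.004]
 [0.554 0.2   0.004]
 [0.525 0.456 0.004]
 [0.674 0.472 0.004]] [0.61710343 0.33460996 0.004     ]
can [[0.77379129 0.21065983 0.15      ]]
t14.05 pos [609.4 -11.2 245.3] thy 2.0 F [ 0.4  0.7 -3.3] w 34.1 q6 -0.24
turn -0.0 dist 377.3 rows 8 (min 8)
q6 end 0.50
[0.94,0.05,0.11,0.00] [0.94,0.05,0.11,0.00] [0.94,0.05,0.11,0.00] [0.94,0.05,0.11,0.00] [0.94,0.05,0.11,0.00]
[0.94,0.05,0.11,0.00] [0.94,0.05,0.11,0.00] [0.94,0.05,0.11,0.00]
```

View pics/side6.png

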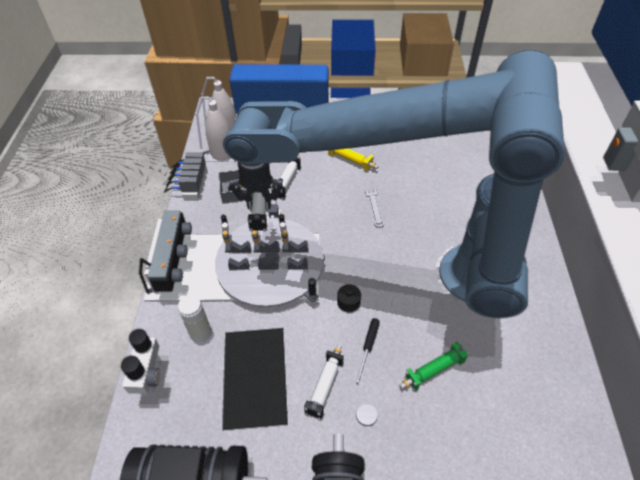

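```bash
python3 -m inch '[[0.94,0.05,0,0,30],[0.94,0.05,0,0,30],[0.94,0.05,0,0,30],[0.94,0.05,0,0,30],[0.94,0.05,0,0,30]]'|head -2; python3 -m inch '[[0.94,0,0.5,0,30],[0.94,0,0.6,0,30],[0.6,0,0.6,0,30],[0,0,0,0,30],[0,0,0,0,30]]'; python3 plan.py .616 .355 .012 2
```

```text
time: 14.65
position: [0.6135, 0.2258, 0.2429]
time: 15.15
position: [0.6089, 0.3405, 0.161]
ee_rot: [0.694, 0.72, -0.001, -0.0]
contact_force: [0.7, -0.1, -3.6]
width: 0.406
t15.15 pos [608.9 340.5 161. ] thy 2.1 F [ 0.7 -0.1 -3.6] w 34.5 q6 0.31
turn -0.1 dist 149.9 rows 4 (min 4)
q6 end 0.49
[0.07,0.04,0.74,0.01] [0.07,0.04,0.74,0.01] [0.07,0.04,0.74,0.01] [0.07,0.04,0.74,0.01]
```

```bash
python3 -m inch '[[0.07,0.04,0.8,0,30],[0.07,0.04,0.8,0,30],[0.07,0.04,0.8,0,30],[0,0,0.4,0,30],[0,0,0,0,30]]'; python3 -m inch '[[0,0,0.06,0,30],[0,0,0.06,0,30],[0,0,0,0,30]]'
```

```text
time: 15.65
position: [0.6139, 0.3491, 0.0194]
ee_rot: [0.695, 0.719, -0.002, -0.001]
contact_force: [-0.3, -0.8, -3.8]
width: 0.407
time: 15.95
position: [0.6166, 0.3511, 0.0181]
ee_rot: [0.695, 0.719, 0.001, 0.001]
contact_force: [0.2, -0.1, -4.0]
width: 0.408
```

```bash
python3 -m inch '[[0,0,0.06,0,30],[0,0,0,0,30],[0,0,0,0,30]]'
```

```text
time: 16.25
position: [0.6167, 0.3513, 0.0152]
ee_rot: [0.694, 0.72, 0.001, 0.001]
contact_force: [-0.5, -1.4, 6.3]
width: 0.403
```

Contact with the mat. Release and lift.

```bash
python3 -m inch '[[0,0,0,0,40],[0,0,0,0,55],[0,0,0,0,60],[0,0,-0.5,0,60],[0,0,-1,0,60]]'; python3 -m inch '[[0,0,-1,0,60],[0,0,-1,0,60],[0,0,-0.5,0,60]]'|head -2; python3 - <<'E'
from h import *
g=grab()
for n in g: cv2.imwrite(f'pics/{n}7.png',g[n][0])
E
```

```text
time: 16.75
position: [0.6116, 0.3493, 0.0828]
ee_rot: [0.695, 0.719, -0.005, -0.002]
contact_force: [0.0, -0.3, -0.4]
width: 0.702
time: 17.05
position: [0.6171, 0.3516, 0.2192]
```

View pics/side7.png

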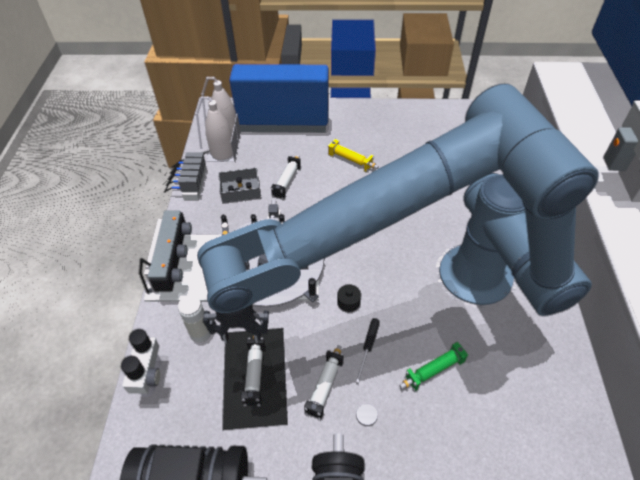

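View pics/top7.png

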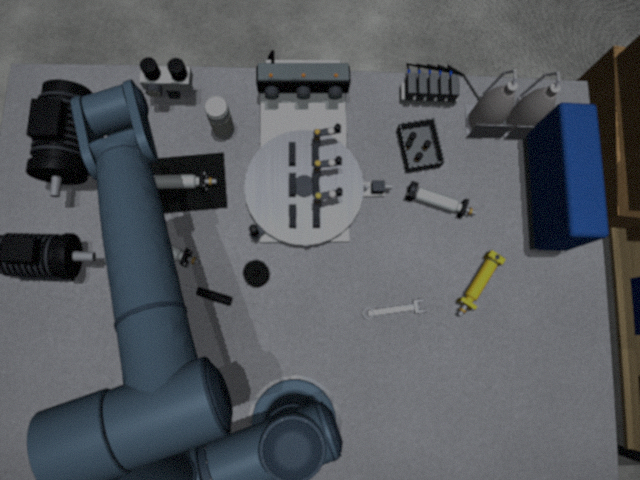

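```bash
python3 - <<'E'
from h import *
t=cv2.imread('pics/top3.png');s=cv2.imread('pics/side7.png')
crop(t,115,220,235,320,6,'pics/cA.png');crop(t,395,165,525,265,6,'pics/cB.png');crop(s,290,330,400,430,6,'pics/cC.png')
E
```

```text
(no output)
```

View pics/cA.png

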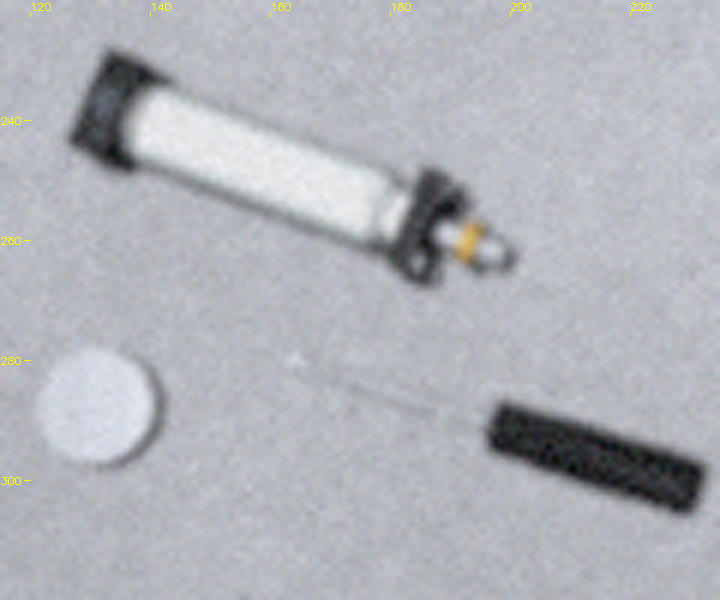

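View pics/cB.png

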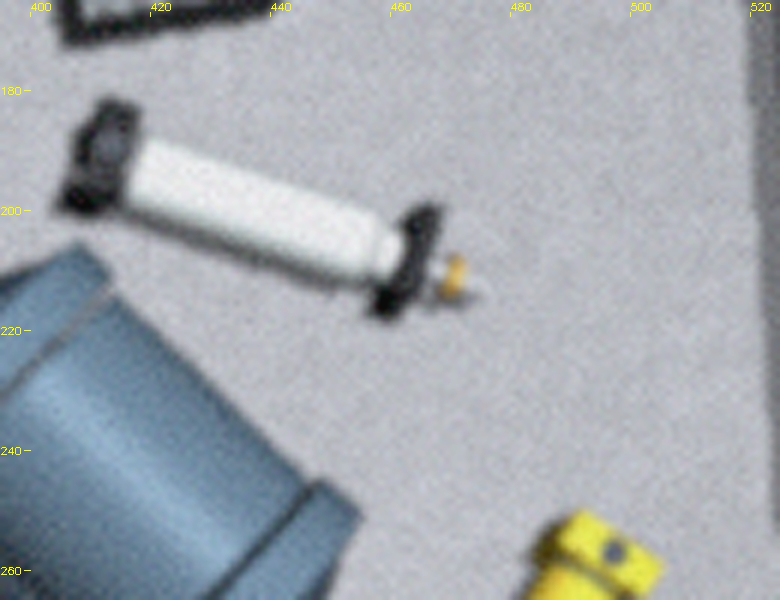

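View pics/cC.png

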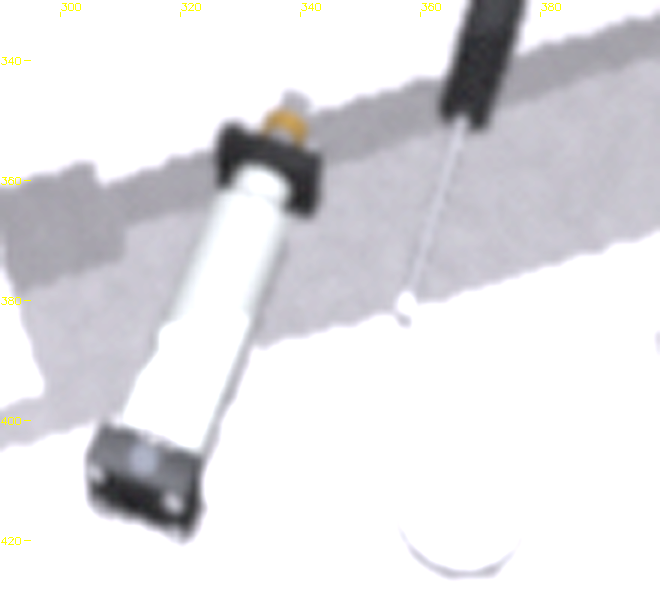

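```bash
cat > meas.py <<'E'
from h import *
def ax(name,rear,front,z=.03):
    P=onz(name,[rear,front],z);d=P[1]-P[0];L=np.linalg.norm(d);u=d/L
    o=(P[0]+P[1])/2-u*.008
    print(name,'origin',np.round(o,4),'len',round(L,4),'dir deg',round(float(np.degrees(np.arctan2(u[1],u[0]))),1))
def ax2(r1,f1,r2,f2):
    a,ea=tri(r1,r2);b,eb=tri(f1,f2);u=(b-a)/np.linalg.norm(b-a);print('tri',np.round((a+b)/2-u*.008,4),round(float(np.linalg.norm(b-a)),4),np.degrees(np.arctan2(u[1],u[0])),ea,eb)
E
python3 - <<'E'
from meas import *
print('A');ax('top',[137.6,240.6],[178.6,256.0]);ax('side',[315.5,402.5],[331.0,362.5]);ax2([137.6,240.6],[178.6,256.0],[315.5,402.5],[331.0,362.5])
print('B');ax('top',[417.5,194],[457.5,208.5])
s=cv2.imread('pics/side7.png');crop(s,250,140,330,220,8,'pics/cD.png')
E
```

```text
A
top origin [0.4351 0.3713 0.03  ] len 0.1166 dir deg -109.0
side origin [0.4408 0.3693 0.03  ] len 0.1125 dir deg -108.5
tri [0.4378 0.3704 0.0315] 0.1148 -108.45567363838632 0.005208200495042754 0.006803630896147901
B
top origin [ 0.5826 -0.3673  0.03  ] len 0.1148 dir deg -108.9
```

View pics/cD.png

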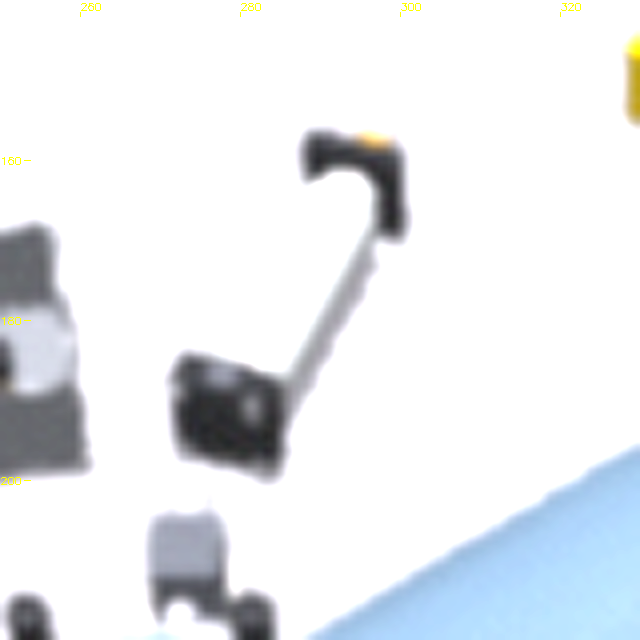

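```bash
python3 plan.py .438 .370 .14 -18.6 5
```

```text
t17.15 pos [617.9 351.9 219.6] thy 2.0 F [-0.   0.  -0.7] w 59.5 q6 0.32
turn -20.6 dist 197.5 rows 5 (min 5)
q6 end 1.03
[0.10,-0.72,0.32,0.83] [0.05,-0.72,0.32,0.83] [-0.01,-0.72,0.32,0.83] [-0.06,-0.72,0.32,0.83] [-0.11,-0.71,0.32,0.83]
```

```bash
python3 -m inch '[[0.1,-0.72,0.32,0.83,60],[0.05,-0.72,0.32,0.83,60],[-0.01,-0.72,0.32,0.83,60],[-0.06,-0.72,0.32,0.83,60],[-0.11,-0.71,0.32,0.83,60]]'|head -2;  python3 -m inch '[[0,0,0,0,60],[0,0,0,0,60],[0,0,0,0,60]]'; python3 plan.py .438 .37 .006 -18.6; python3 - <<'E'
from h import *
g=grab();crop(g['side'][0],260,310,400,430,5,'pics/s8.png')
E
```

```text
time: 17.65
position: [0.4333, 0.3684, 0.1305]
time: 17.95
position: [0.4369, 0.3691, 0.1333]
ee_rot: [0.813, 0.583, 0.001, 0.0]
contact_force: [0.2, 0.1, -0.2]
width: 0.698
t17.95 pos [436.9 369.1 133.3] thy -18.7 F [ 0.2  0.1 -0.2] w 59.3 q6 0.83
turn 0.1 dist 127.3 rows 3 (min 3)
q6 end 1.03
[0.01,0.01,0.85,-0.01] [0.01,0.01,0.85,-0.01] [0.01,0.01,0.85,-0.01]
```

View pics/s8.png

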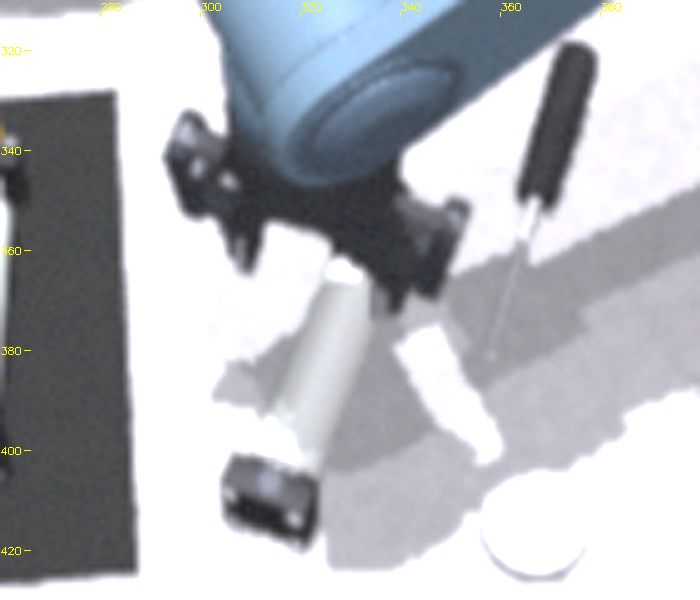

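```bash
python3 -m inch '[[0.01,0.01,0.85,0,60],[0.01,0.01,0.85,0,60],[0.01,0.01,0.6,0,60],[0,0,0.2,0,60],[0,0,0,0,60]]'; python3 -m inch '[[0,0,0,0,36],[0,0,0,0,32],[0,0,0,0,30],[0,0,0,0,30],[0,0,0,0,30]]' 40
```

```text
time: 18.55
position: [0.4376, 0.3694, 0.0069]
ee_rot: [0.813, 0.582, -0.001, -0.0]
contact_force: [-0.2, 0.1, 0.9]
width: 0.703
time: 19.05
position: [0.4394, 0.3709, 0.0104]
ee_rot: [0.813, 0.583, 0.002, 0.0]
contact_force: [-0.4, -0.6, 6.7]
width: 0.407
```

```bash
python3 -m inch '[[0,0,-0.4,0,30],[0,0,-0.8,0,30],[0,0,-1,0,30],[0,0,-1,0,30],[0,0,-0.8,0,30]]'; python3 plan.py .5235 -.0144 .2 1.9
```

```text
time: 19.55
position: [0.4375, 0.3699, 0.2107]
ee_rot: [0.813, 0.583, 0.001, 0.0]
contact_force: [0.8, 0.2, -4.9]
width: 0.402
t19.55 pos [437.5 369.9 210.7] thy -18.7 F [ 0.8  0.2 -4.9] w 34.2 q6 0.83
turn 20.6 dist 393.9 rows 8 (min 8)
q6 end -0.06
[-0.84,0.51,0.03,-0.52] [-0.86,0.47,0.03,-0.52] [-0.88,0.43,0.03,-0.52] [-0.90,0.39,0.03,-0.52] [-0.92,0.35,0.03,-0.52]
[-0.93,0.31,0.03,-0.52] [-0.95,0.27,0.03,-0.52] [-0.96,0.23,0.03,-0.52]
```

```bash
python3 -m inch '[[-0.84,0.51,0.03,-0.52,30],[-0.86,0.47,0.03,-0.52,30],[-0.88,0.43,0.03,-0.52,30],[-0.9,0.39,0.03,-0.52,30],[-0.92,0.35,0.03,-0.52,30]]'|head -2;  python3 -m inch '[[-0.93,0.31,0.03,-0.52,30],[-0.95,0.27,0.03,-0.52,30],[-0.96,0.23,0.03,-0.52,30],[0,0,0,0,30],[0,0,0,0,30]]'; python3 plan.py .5235 -.0144 .105 1.9;python3 - <<'E'
from h import *
g=grab();crop(g['side'][0],205,175,345,295,5,'pics/s9.png');cv2.imwrite('pics/side9.png',g['side'][0])
E
```

```text
time: 20.05
position: [0.4899, 0.1286, 0.1998]
time: 20.55
position: [0.5228, -0.0147, 0.1952]
ee_rot: [0.695, 0.719, -0.0, -0.001]
contact_force: [0.5, 0.8, -4.5]
width: 0.404
t20.55 pos [522.8 -14.7 195.2] thy 1.9 F [ 0.5  0.8 -4.5] w 34.4 q6 -0.28
turn -0.0 dist 90.2 rows 2 (min 2)
q6 end -0.06
[0.00,0.01,0.90,0.00] [0.00,0.01,0.90,0.00]
```

View pics/s9.png

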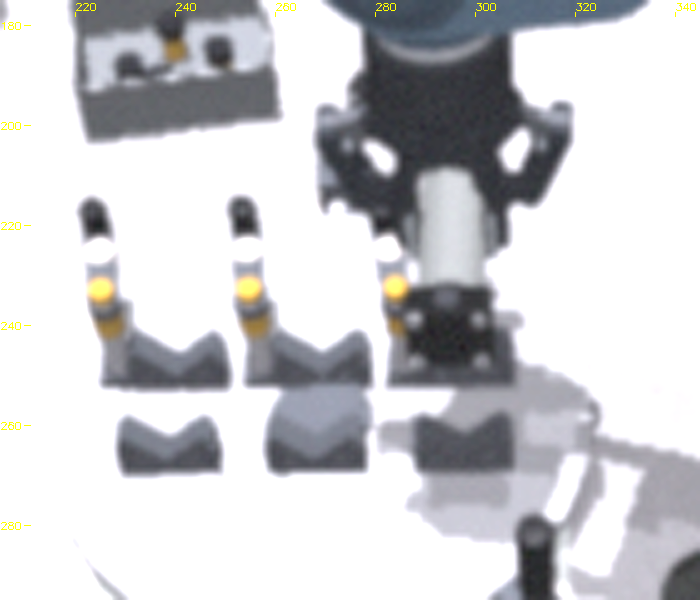

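```bash
python3 - <<'E'
from h import *
p=np.array([.5228,-.0147,.2078]);nx=np.array([.0325,-.9995,0])
print(proj('side',[p-.068*nx,p-.048*nx,p+.064*nx]))
E
python3 -m inch '[[0,0.01,0.9,0,30],[0,0,0.7,0,30],[0,0,0.3,0,30],[0,0,0.2,0,30],[0,0,0,0,30]]'
```

```text
[[294.52235615 240.82587153]
 [294.75502926 234.88874127]
 [295.98523832 203.54115507]]
time: 21.15
position: [0.5238, -0.0131, 0.0905]
ee_rot: [0.694, 0.72, -0.0, -0.0]
contact_force: [0.1, 1.1, -5.7]
width: 0.409
```

```bash
python3 -m inch '[[0,0,0.2,0,30],[0,0,0.16,0,30],[0,0,0,0,30],[0,0,0,0,30]]'; python3 -m inch '[[0,0,0.06,0,30],[0,0,0,0,30],[0,0,0,0,30]]'
```

```text
time: 21.55
position: [0.5241, -0.0138, 0.0731]
ee_rot: [0.694, 0.72, 0.0, 0.0]
contact_force: [0.2, 0.4, -5.4]
width: 0.402
time: 21.85
position: [0.5241, -0.0137, 0.07]
ee_rot: [0.694, 0.72, 0.0, 0.0]
contact_force: [-0.7, 0.6, -5.1]
width: 0.405
```

```bash
python3 -m inch '[[0,0,0.06,0,30],[0,0,0,0,30],[0,0,0,0,30]]'
```

```text
time: 22.15
position: [0.5244, -0.0138, 0.0695]
ee_rot: [0.694, 0.72, -0.0, -0.0]
contact_force: [-9.7, 1.1, 14.0]
width: 0.41
```

```bash
python3 -m inch '[[0,0,0,0,40],[0,0,0,0,55],[0,0,0,0,60],[0,0,-0.5,0,60],[0,0,-1,0,60]]'|tail -2; python3 -m inch '[[0,0,-1,0,45],[0,0,-0.4,0,36],[-0.7,0,0,0,36],[-0.7,0,0,0,36],[0,0,0,0,36]]'|head -2; python3 - <<'E'
from h import *
g=grab();crop(g['side'][0],205,175,345,295,5,'pics/s10.png');cv2.imwrite('pics/side10.png',g['side'][0]);crop(g['top'][0],235,120,395,255,5,'pics/tc10.png');
E
```

```text
contact_force: [0.5, 0.2, 0.4]
width: 0.701
time: 23.15
position: [0.527, -0.0867, 0.2125]
```

View pics/s10.png

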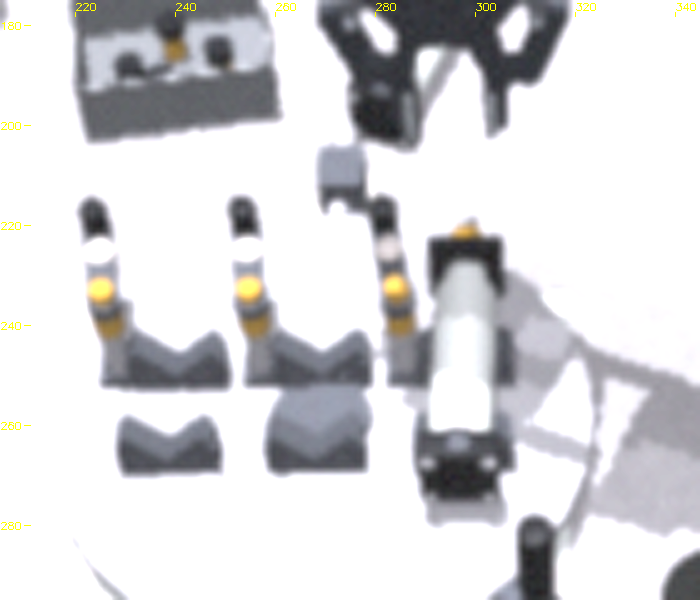

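View pics/tc10.png

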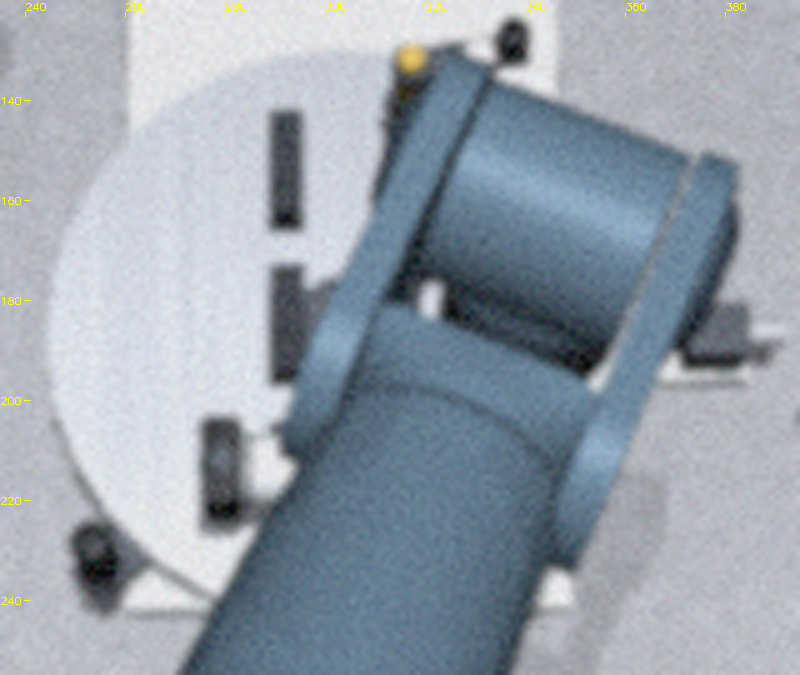

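```bash
python3 - <<'E'
from h import *
s=cv2.imread('pics/side10.png')
print(proj('side',[[.656,-.0945,.135]]))
# dark knob centroids
g=cv2.cvtColor(s,cv2.COLOR_BGR2GRAY)
for x0,x1 in((216,232),(246,262),(274,292)):
    x0-=0
for nm,(x0,x1) in dict(k1=(218,230),k2=(247,260),k3=(275,288)).items():
    m=(g[208:226,x0:x1]<60);ys,xs=np.nonzero(m);print(nm,xs.mean()+x0,ys.mean()+208,len(xs),ys.min()+208,ys.max()+208)
    print(onz('side',[[xs.mean()+x0,ys.mean()+208]],.126))
E
python3 plan.py .572 -.0975 .18 13
```

```text
[[252.46918776 216.09540649]]
k1 223.5 218.5 22 216 221
[[ 0.74164257 -0.09153676  0.126     ]]
k2 253.25 218.05 20 215 221
[[ 0.65482157 -0.0949036   0.126     ]]
k3 279.70588235294116 216.88235294117646 34 212 221
[[ 0.57800111 -0.10087243  0.126     ]]
t23.25 pos [526.5 -84.1 211.8] thy 2.0 F [-0.3 -0.8 -0.5] w 35.7 q6 -0.41
turn 11.0 dist 57.1 rows 3 (min 3)
q6 end -0.40
[-0.10,0.30,0.21,-0.73] [-0.12,0.29,0.21,-0.73] [-0.14,0.28,0.21,-0.73]
```

```bash
python3 -m inch '[[-0.11,0.31,0.1,-0.8,36],[-0.13,0.3,0.1,-0.8,36],[-0.15,0.3,0.1,-0.8,36],[0,0,0,0,36],[0,0,0,0,36]]'; python3 plan.py .574 -.0985 .118 14
```

```text
time: 23.75
position: [0.5736, -0.0973, 0.1965]
ee_rot: [0.615, 0.788, -0.0, -0.001]
contact_force: [-0.4, -0.3, 0.5]
width: 0.418
t23.75 pos [573.6 -97.3 196.5] thy 14.1 F [-0.4 -0.3  0.5] w 35.5 q6 -0.61
turn -0.1 dist 78.5 rows 2 (min 2)
q6 end -0.41
[-0.01,0.00,0.79,0.01] [-0.01,0.00,0.79,0.01]
```

```bash
python3 -m inch '[[-0.02,0,0.4,0,36],[0,0,0.2,0,36],[0,0,0,0,36]]'|head -2; python3 - <<'E'
from h import *
g=grab();crop(g['side'][0],245,165,345,265,6,'pics/s11.png')
E
```

```text
time: 24.05
position: [0.5725, -0.0983, 0.165]
```

View pics/s11.png

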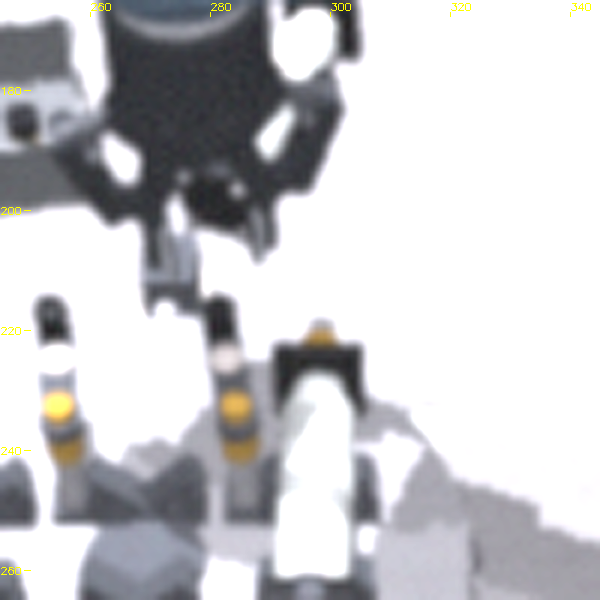

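```bash
python3 - <<'E'
from h import *
print(proj('side',[[.5725,-.0983,.165],[.5725,-.0983,.135],[.5725,-.0983,.124]]))
E
python3 -m inch '[[0,0,0.5,0,36],[0,0,0.4,0,30],[0,0,0.02,0,30],[0,0,0,0,24],[0,0,0,0,22]]'
```

```text
[[280.51423936 208.51714622]
 [281.29044002 215.51566807]
 [281.56904403 218.02722236]]
time: 24.65
position: [0.5752, -0.0996, 0.1227]
ee_rot: [0.615, 0.788, 0.0, 0.001]
contact_force: [1.4, 0.1, 0.2]
width: 0.255
```

```bash
python3 -m inch '[[0.004,-0.092,0.05,1,22],[0.004,-0.092,0,1,22],[0.004,-0.092,0,1,22],[0.004,-0.092,0,1,22],[0.004,-0.092,0,1,22]]'|sed -n '2p;4,5p';  python3 -m inch '[[0.004,-0.092,0,1,22],[0.004,-0.092,0,1,22],[0.004,-0.092,0,1,22],[0.004,-0.092,0,1,22],[0.004,-0.092,0,1,22]]'|sed -n '2p;4,5p'; python3 -m inch '[[0.004,-0.092,0,1,22],[0.004,-0.092,0,1,22],[0.004,-0.092,0,1,22],[0.004,-0.092,0,1,22],[0.004,-0.092,0,1,22]]'|sed -n '2p;4,5p'
```

```text
position: [0.5524, -0.1004, 0.1203]
contact_force: [0.7, -0.1, -1.0]
width: 0.254
position: [0.5315, -0.0915, 0.1203]
contact_force: [0.3, -1.0, -0.6]
width: 0.256
position: [0.5163, -0.0744, 0.1204]
contact_force: [-0.5, -2.4, 1.0]
width: 0.261
```

```bash
python3 -m inch '[[0.004,-0.092,0,1,22],[0.004,-0.092,0,1,22],[0.004,-0.092,0,1,22],[0.004,-0.092,0,1,22],[0.004,-0.092,0,1,22]]'|sed -n '2p;4,5p';  python3 -m inch '[[0.004,-0.092,0,0.6,22],[0,-0.08,0,0,22],[0,-0.04,0,0,22],[0,0,0,0,22]]'|sed -n '2p;4,5p'; python3 plan.py
```

```text
position: [0.5098, -0.0528, 0.1206]
contact_force: [-1.9, -3.8, 1.2]
width: 0.259
position: [0.5093, -0.0442, 0.1204]
contact_force: [-4.5, -13.5, 2.5]
width: 0.252
t27.05 pos [509.3 -44.2 120.4] thy -88.8 F [ -4.5 -13.5   2.5] w 21.4 q6 1.25
```

```bash
python3 -m inch '[[0,-0.06,0,0,22],[0,-0.04,0,0,22],[0,0,0,0,22]]'|sed -n '2p;4,5p'; python3 -m inch '[[0,0.16,0,0,30],[0,0,0,0,36],[0,0,0,0,36],[0,0,-0.8,0,36],[0,0,-0.8,0,36]]'|sed -n '2p;4,5p'; python3 - <<'E'
from h import *
g=grab();crop(g['side'][0],205,175,345,295,5,'pics/s12.png')
E
```

```text
position: [0.5092, -0.0419, 0.1207]
contact_force: [-5.3, -23.6, 2.8]
width: 0.259
position: [0.5074, -0.043, 0.1982]
contact_force: [1.0, 0.1, -0.3]
width: 0.421
```

View pics/s12.png

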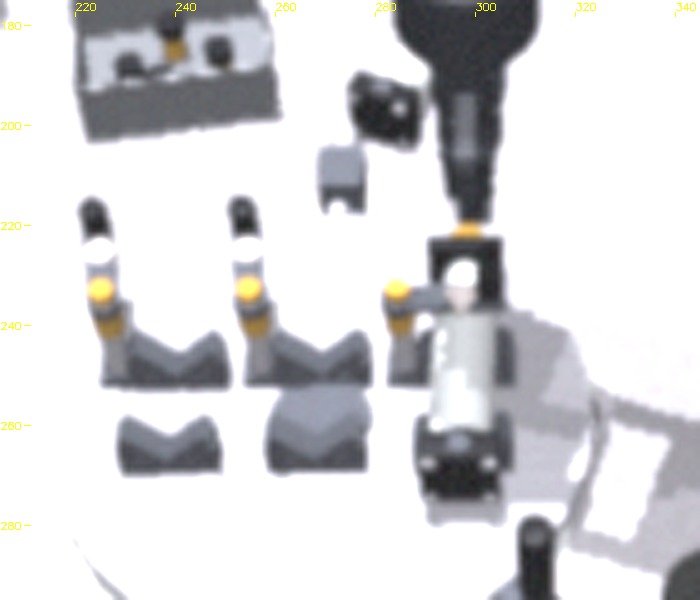

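```bash
python3 - <<'E'
from h import *
g=grab();cv2.imwrite('pics/side13.png',g['side'][0]);cv2.imwrite('pics/top13.png',g['top'][0])
crop(g['side'][0],250,140,330,220,8,'pics/s13.png');crop(g['top'][0],395,165,525,265,6,'pics/t13.png')
E
```

```text
(no output)
```

View pics/s13.png

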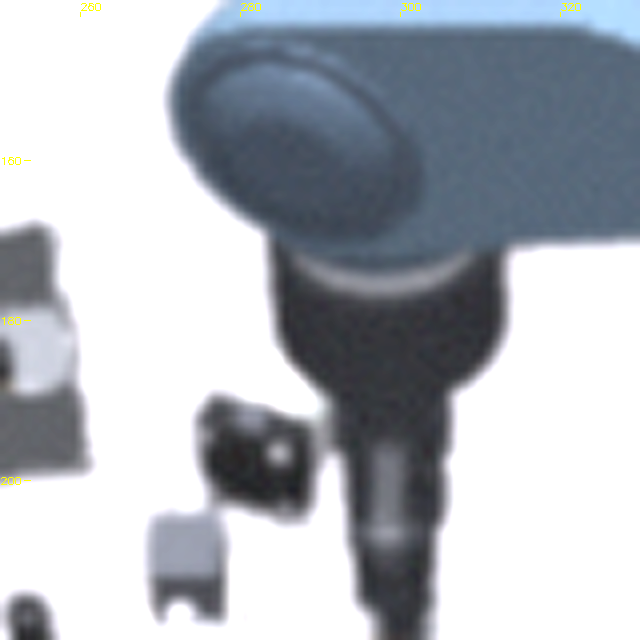

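View pics/t13.png

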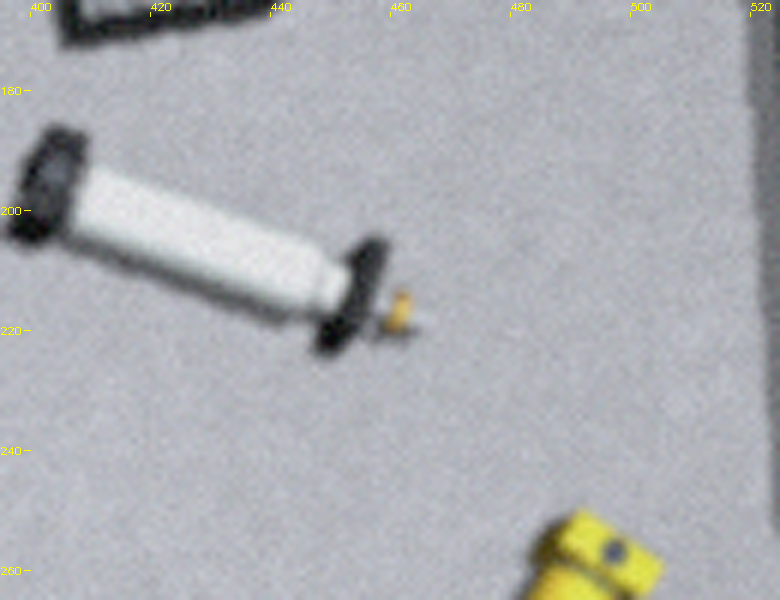

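View pics/top13.png

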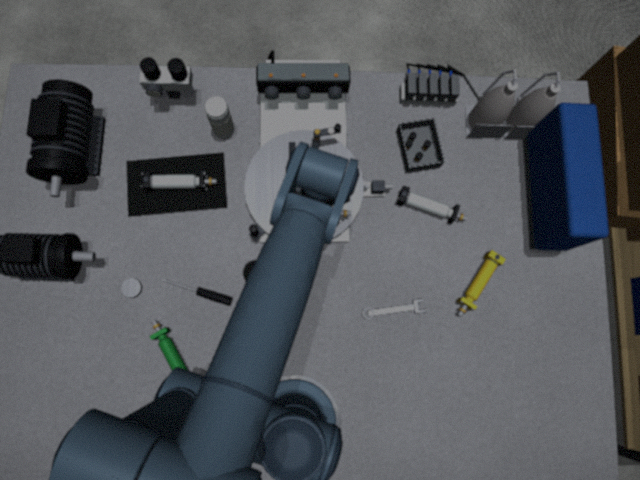

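```bash
python3 - <<'E'
from meas import *
ax('top',[407.4,198.7],[447.9,212.2],.026);ax('top',[407.4,198.7],[447.9,212.2],.023)
# mask-based check: barrel bright
t=cv2.imread('pics/top13.png');h=cv2.cvtColor(t,cv2.COLOR_BGR2GRAY)[185:230,395:470]
m=(h>135).astype(np.uint8);n,l,st,c=cv2.connectedComponentsWithStats(m)
i=1+np.argmax(st[1:,4]);ys,xs=np.nonzero(l==i);pts=np.c_[xs+395,ys+185].astype(np.float32);print(len(pts),cv2.fitLine(pts,cv2.DIST_L2,0,.01,.01).ravel(),cv2.minAreaRect(pts))
E
```

```text
top origin [ 0.5709 -0.341   0.026 ] len 0.1152 dir deg -107.4
top origin [ 0.5717 -0.3418  0.023 ] len 0.1155 dir deg -107.4
309 [9.4089860e-01 3.3868840e-01 4.2804208e+02 2.0345631e+02] ((428.2123718261719, 203.3984832763672), (39.82747268676758, 8.265032768249512), 19.44003677368164)
```

```bash
python3 plan.py .571 -.341 .15 -18.3
```

```text
t28.05 pos [509.2 -43.7 199.6] thy -88.9 F [-0.1  0.1 -0. ] w 35.9 q6 1.24
turn 70.6 dist 307.7 rows 15 (min 15)
q6 end -0.22
[0.07,0.40,0.07,-0.94] [0.04,0.40,0.07,-0.94] [0.01,0.40,0.07,-0.94] [-0.02,0.40,0.07,-0.94] [-0.06,0.40,0.07,-0.94]
[-0.09,0.39,0.07,-0.94] [-0.12,0.39,0.07,-0.94] [-0.15,0.37,0.07,-0.94] [-0.18,0.36,0.07,-0.94] [-0.21,0.34,0.07,-0.94]
[-0.24,0.33,0.07,-0.94] [-0.27,0.30,0.07,-0.94] [-0.29,0.28,0.07,-0.94] [-0.31,0.26,0.07,-0.94] [-0.33,0.23,0.07,-0.94]
```

```bash
python3 -m inch '[[0.07,0.4,0,-0.94,60],[0.04,0.4,0,-0.94,60],[0.01,0.4,0,-0.94,60],[-0.02,0.4,0,-0.94,60],[-0.06,0.4,0,-0.94,60]]'|sed -n 2p; python3 -m inch '[[-0.09,0.39,0,-0.94,60],[-0.12,0.39,0,-0.94,60],[-0.15,0.37,0,-0.94,60],[-0.18,0.36,0.07,-0.94,60],[-0.21,0.34,0.07,-0.94,60]]'|sed -n 2p; python3 -m inch '[[-0.24,0.33,0.2,-0.94,60],[-0.27,0.3,0.2,-0.94,60],[-0.29,0.28,0.2,-0.94,60],[-0.31,0.26,0.2,-0.94,60],[-0.33,0.23,0.2,-0.94,60]]'|sed -n 2p;python3 -m inch '[[0,0,0,0,60],[0,0,0,0,60],[0,0,0,0,60]]'|sed -n 2p; python3 plan.py .571 -.341 .006 -18.3;  python3 - <<'E'
from h import *
g=grab();crop(g['side'][0],240,120,350,220,6,'pics/s14.png');crop(g['top'][0],385,165,525,265,5,'pics/t14.png')
print(proj('side',[[.571,-.341,.023]]))
E
```

```text
position: [0.5279, -0.1426, 0.1963]
position: [0.5489, -0.2409, 0.1892]
position: [0.5692, -0.3396, 0.1386]
position: [0.5697, -0.3389, 0.1411]
t29.85 pos [ 569.7 -338.9  141.1] thy -18.4 F [-0.3  0.5 -0.4] w 59.6 q6 -0.39
turn 0.1 dist 135.1 rows 3 (min 3)
q6 end -0.22
[-0.01,0.01,0.90,-0.01] [-0.01,0.01,0.90,-0.01] [-0.01,0.01,0.90,-0.01] 
[[289.90349082 183.54068765]]
```

View pics/s14.png

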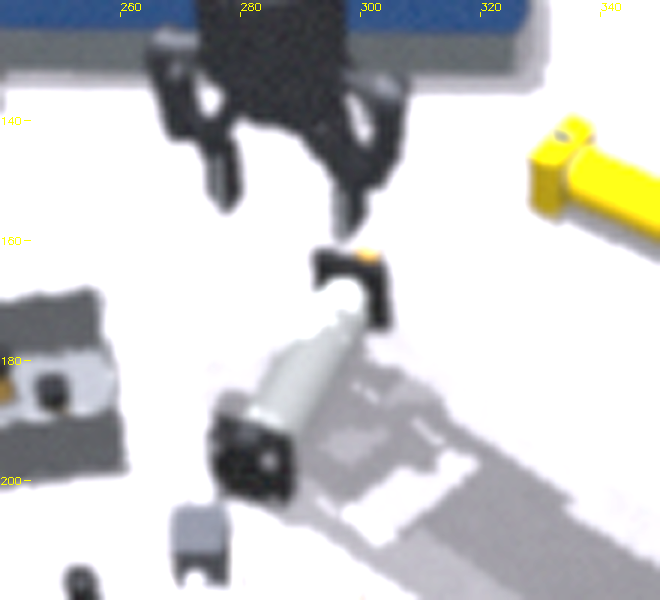

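View pics/t14.png

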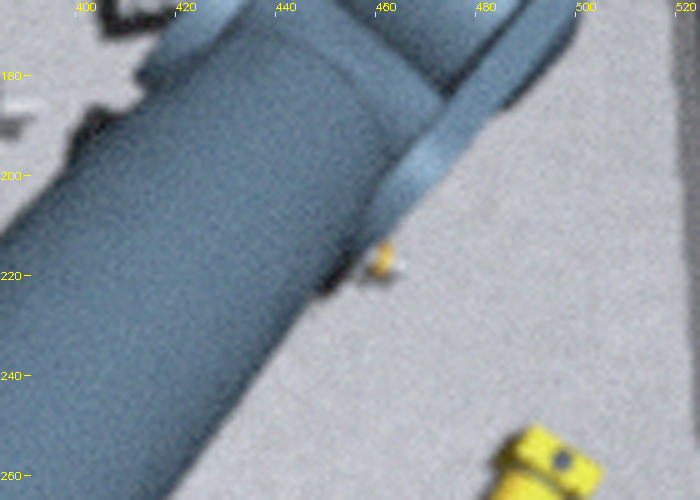

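```bash
python3 -m inch '[[-0.01,0.02,0.9,0,60],[-0.01,0.01,0.9,0,60],[-0.01,0.01,0.6,0,60],[0,0,0.24,0,60],[0,0,0,0,60]]'; python3 plan.py .571 -.341 .006 -18.3
```

```text
time: 30.45
position: [0.5704, -0.341, 0.008]
ee_rot: [0.811, 0.585, -0.0, -0.002]
contact_force: [-0.5, -0.4, 1.2]
width: 0.7
t30.45 pos [ 570.4 -341.     8. ] thy -18.4 F [-0.5 -0.4  1.2] w 59.5 q6 -0.39
turn 0.1 dist 2.1 rows 1 (min 1)
q6 end -0.22
[0.00,0.01,0.04,-0.02]
```

```bash
python3 -m inch '[[0,0,0,0,36],[0,0,0,0,32],[0,0,0,0,30],[0,0,0,0,30],[0,0,0,0,30]]' 40; python3 -m inch '[[0,0,-0.4,0,30],[0,0,-0.8,0,30],[0,0,-1,0,30],[0,0,-1,0,30],[0,0,-0.8,0,30]]';  python3 plan.py .6935 -.0088 .21 1.9
```

```text
time: 30.95
position: [0.5729, -0.3434, 0.0125]
ee_rot: [0.811, 0.585, 0.001, 0.002]
contact_force: [0.2, 1.4, 7.3]
width: 0.404
time: 31.45
position: [0.5712, -0.3421, 0.2123]
ee_rot: [0.811, 0.585, 0.0, 0.001]
contact_force: [1.2, -0.6, -5.5]
width: 0.404
t31.45 pos [ 571.2 -342.1  212.3] thy -18.4 F [ 1.2 -0.6 -5.5] w 34.4 q6 -0.39
turn 20.3 dist 355.0 rows 8 (min 8)
q6 end -0.05
[0.89,0.03,0.01,-0.51] [0.89,0.07,0.01,-0.51] [0.88,0.11,0.01,-0.51] [0.88,0.14,0.01,-0.51] [0.87,0.18,0.01,-0.51]
[0.86,0.22,0.01,-0.51] [0.85,0.26,0.01,-0.51] [0.84,0.30,0.01,-0.51]
```

```bash
python3 -m inch '[[0.89,0.03,0,-0.51,30],[0.89,0.07,0,-0.51,30],[0.88,0.11,0,-0.51,30],[0.88,0.14,0,-0.51,30],[0.87,0.18,0,-0.51,30]]'|sed -n 2p; python3 -m inch '[[0.86,0.22,0,-0.51,30],[0.85,0.26,0,-0.51,30],[0.84,0.3,0,-0.51,30],[0,0,0,0,30],[0,0,0,0,30]]'|sed -n 2p; python3 plan.py .6935 -.0088 .1 1.9; python3 - <<'E'
from h import *
from plan import st
g=grab();crop(g['side'][0],195,165,335,285,5,'pics/s15.png')
p=np.array(st()['position'])+[0,0,.0105];nx=np.array([.0325,-.9995,0])
print(proj('side',[p-.068*nx,p-.048*nx,p+.064*nx]))
E
```

```text
position: [0.6475, -0.1313, 0.2086]
position: [0.6933, -0.0067, 0.2083]
t32.45 pos [693.3  -6.7 208.3] thy 2.1 F [ 0.2 -0.3 -5.5] w 34.4 q6 -0.21
turn -0.2 dist 108.3 rows 3 (min 3)
q6 end -0.05
[-0.01,0.00,0.72,0.01] [-0.01,0.00,0.72,0.01] [-0.01,0.00,0.72,0.01] 
t32.55 pos [693.3  -8.6 208.7] thy 1.9 F [ 0.6  0.6 -4.8] w 34.4 q6 -0.21
[[228.47744597 238.88182205]
 [229.31372085 232.93560518]
 [233.73468995 201.5478475 ]]
```

View pics/s15.png

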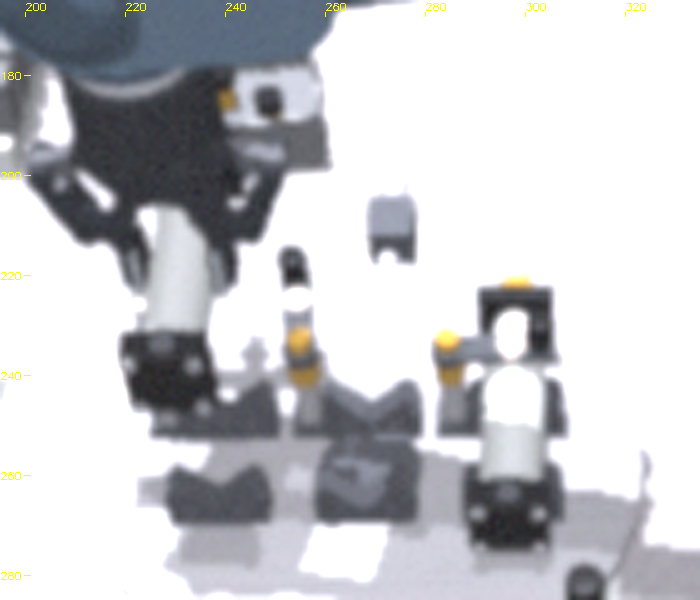

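```bash
python3 -m inch '[[0,0,0.9,0,30],[0,0,0.8,0,30],[0,0,0.4,0,30],[0,0,0.25,0,30],[0,0,0,0,30]]'|sed -n '2p;4p'; python3 -m inch '[[0,0,0.16,0,30],[0,0,0.1,0,30],[0,0,0,0,30],[0,0,0,0,30]]'|sed -n '2p;4p'
```

```text
position: [0.6925, -0.009, 0.0898]
contact_force: [0.4, -0.3, -5.3]
position: [0.6943, -0.0081, 0.0796]
contact_force: [0.2, -0.9, -5.0]
```

```bash
python3 -m inch '[[0,0,0.12,0,30],[0,0,0,0,30],[0,0,0,0,30]]'|sed -n '2p;4p'; python3 -m inch '[[0,0,0.08,0,30],[0,0,0,0,30],[0,0,0,0,30]]'|sed -n '2p;4p'
```

```text
position: [0.6937, -0.008, 0.0726]
contact_force: [-0.1, 1.3, -5.2]
position: [0.6944, -0.0081, 0.0717]
contact_force: [-6.7, 0.9, 7.7]
```

Seated in nest 1. Release, lift, and position over knob 1.

```bash
python3 -m inch '[[0,0,0,0,40],[0,0,0,0,55],[0,0,0,0,60],[0,0,-0.5,0,60],[0,0,-1,0,60]]'|tail -2; python3 -m inch '[[0,0,-1,0,45],[0,0,-0.4,0,36],[0,0,0,0,36]]'|head -2; python3 - <<'E'
from h import *
from plan import *
g=grab();cv2.imwrite('pics/side16.png',g['side'][0]);crop(g['side'][0],195,165,335,285,5,'pics/s16.png')
plan([.742,-.093,.2],17)
E
```

```text
contact_force: [0.9, 0.3, 0.2]
width: 0.703
time: 34.85
position: [0.6967, -0.0085, 0.2199]
t34.95 pos [693.8  -8.  213.4] thy 2.0 F [-1.   0.  -0.1] w 35.9 q6 -0.21
turn 15.0 dist 98.6 rows 4 (min 4)
q6 end -0.42
[-0.43,0.23,0.07,-0.75] [-0.45,0.20,0.07,-0.75] [-0.46,0.17,0.07,-0.75] [-0.47,0.14,0.07,-0.75]
```

View pics/s16.png

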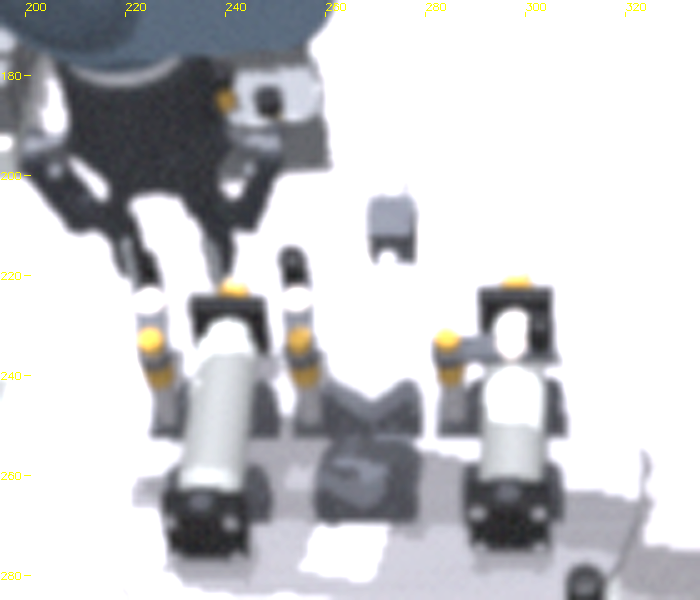

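```bash
python3 -m inch '[[-0.43,0.23,0.05,-0.55,36],[-0.45,0.2,0.05,-0.55,36],[-0.46,0.17,0.05,-0.55,36],[-0.48,0.15,0.05,-0.4,36],[0,0,0,0,36]]'|sed -n 2p;python3 -m inch '[[0,0,0,0,36],[0,0,0,0,36]]'|sed -n 2p; python3 plan.py .742 -.0936 .118 12; python3 - <<'E'
from h import *
g=grab();crop(g['side'][0],195,165,335,285,5,'pics/s17.png')
E
```

```text
position: [0.7402, -0.0973, 0.1995]
position: [0.7402, -0.0937, 0.2023]
t35.65 pos [740.2 -93.7 202.3] thy 12.2 F [-0.8  0.6 -0.3] w 36.0 q6 -0.49
turn -0.2 dist 84.3 rows 2 (min 2)
q6 end -0.33
[-0.00,0.02,0.84,0.02] [-0.00,0.02,0.84,0.02]
```

View pics/s17.png

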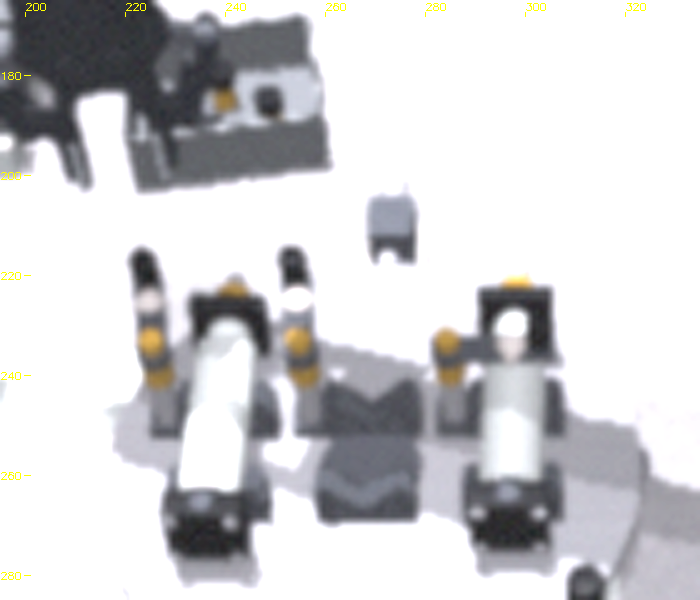

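```bash
python3 - <<'E'
from h import *
print(proj('side',[[.742,-.0936,.135],[.742,-.0936,.124]]))
E
python3 -m inch '[[0,0.03,0.6,0,36],[0,0,0.4,0,36],[0,0,0.4,0,36],[0,0,0.26,0,32],[0,0,0,0,30]]'; python3 plan.py .742 -.0936 .118 12
```

```text
[[222.98347711 215.91592483]
 [223.59328194 218.41888461]]
time: 36.25
position: [0.741, -0.0934, 0.1183]
ee_rot: [0.628, 0.779, -0.001, -0.002]
contact_force: [0.1, 0.2, -0.3]
width: 0.351
t36.25 pos [741.  -93.4 118.3] thy 12.3 F [ 0.1  0.2 -0.3] w 29.8 q6 -0.49
turn -0.3 dist 1.1 rows 1 (min 1)
q6 end -0.33
[-0.01,0.02,0.01,0.05]
```

```bash
python3 -m inch '[[0,0,-0.04,0,22],[0.004,-0.092,0,1,22],[0.004,-0.092,0,1,22],[0.004,-0.092,0,1,22],[0.004,-0.092,0,1,22]]'|sed -n '2p;4,5p';  python3 -m inch '[[0.004,-0.092,0,1,22],[0.004,-0.092,0,1,22],[0.004,-0.092,0,1,22],[0.004,-0.092,0,1,22],[0.004,-0.092,0,1,22]]'|sed -n '2p;4,5p'; python3 -m inch '[[0.004,-0.092,0,1,22],[0.004,-0.092,0,1,22],[0.004,-0.092,0,1,22],[0.004,-0.092,0,1,22],[0.004,-0.092,0,1,22]]'|sed -n '2p;4,5p'
```

```text
position: [0.7255, -0.0955, 0.1255]
contact_force: [1.9, -0.9, -0.1]
width: 0.256
position: [0.7042, -0.0879, 0.1257]
contact_force: [0.6, -0.6, -0.1]
width: 0.254
position: [0.6879, -0.0718, 0.1256]
contact_force: [-0.6, -2.1, 0.4]
width: 0.257
```

```bash
python3 -m inch '[[0.004,-0.092,0.05,1,22],[0.004,-0.092,0.03,1,22],[0.004,-0.092,0,1,22],[0.004,-0.092,0,1,22],[0.004,-0.092,0,1,22]]'|sed -n '2p;4,5p'; python3 -m inch '[[0.004,-0.092,0,1,22],[0.004,-0.06,0,0.3,22],[0,-0.05,0,0,22],[0,-0.04,0,0,22],[0,0,0,0,22]]'|sed -n '2p;4,5p'; python3 plan.py
```

```text
position: [0.6806, -0.0506, 0.1221]
contact_force: [-1.7, -3.2, 1.4]
width: 0.257
position: [0.6798, -0.0397, 0.1216]
contact_force: [-2.4, -8.0, 5.7]
width: 0.263
t38.75 pos [679.8 -39.7 121.6] thy -89.2 F [-2.4 -8.   5.7] w 22.3 q6 1.34
```

```bash
python3 -m inch '[[0,-0.06,0,0,22],[0,-0.04,0,0,22],[0,0,0,0,22],[0,0,0,0,22]]'|sed -n '2p;4,5p'
```

```text
position: [0.6798, -0.0376, 0.1217]
contact_force: [-2.7, -15.5, 3.8]
width: 0.254
```

```bash
python3 -m inch '[[0,-0.06,0,0,22],[0,0,0,0,22],[0,0,0,0,22]]'|sed -n '2p;4,5p'; python3 -m inch '[[0,0.22,0,0,30],[0,0,0,0,36],[0,0,0,0,36],[0,0,-0.9,0,36],[0,0,-0.9,0,36]]'|sed -n '2p;4,5p'; python3 plan.py .45 .2 .22 -88; python3 - <<'E'
from h import *
g=grab();crop(g['side'][0],195,165,335,285,5,'pics/s18.png')
E
```

```text
position: [0.6811, -0.0346, 0.1218]
contact_force: [4.8, -13.5, -0.2]
width: 0.256
position: [0.6772, -0.0391, 0.2077]
contact_force: [0.3, -0.3, 1.2]
width: 0.421
t39.95 pos [677.2 -39.1 207.7] thy -89.2 F [ 0.3 -0.3  1.2] w 35.8 q6 1.33
turn 1.2 dist 330.1 rows 7 (min 7)
q6 end 1.95
[-0.64,-0.69,-0.04,-0.03] [-0.64,-0.69,-0.04,-0.03] [-0.64,-0.70,-0.04,-0.03] [-0.63,-0.70,-0.04,-0.03] [-0.63,-0.70,-0.04,-0.03]
[-0.63,-0.70,-0.04,-0.03] [-0.63,-0.70,-0.04,-0.03]
```

View pics/s18.png

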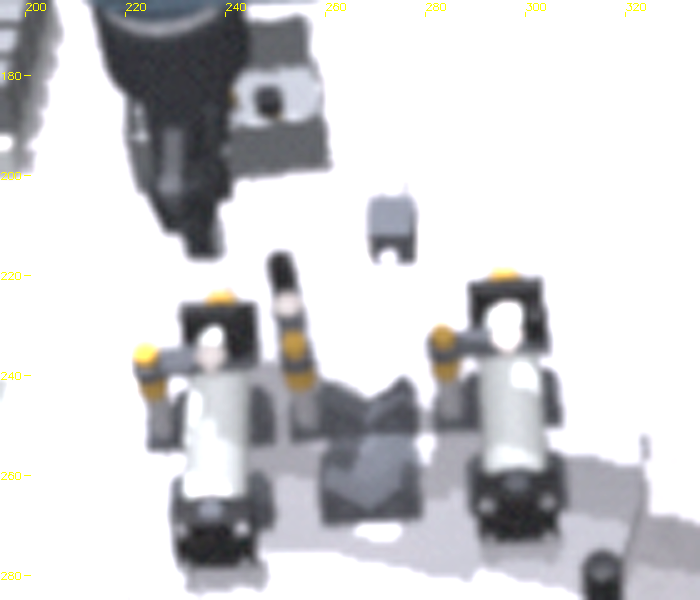

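```bash
python3 - <<'E'
from h import *
from plan import *
plan([.471,.108,.2],-114)
print(onz('side',[[314.6,276.2]],.115))
E
```

```text
t40.05 pos [682.6 -40.1 217.8] thy -89.2 F [ 0.6 -0.   1.6] w 35.6 q6 1.33
turn -24.8 dist 258.9 rows 6 (min 6)
q6 end 2.22
[-0.70,-0.50,0.06,0.83] [-0.73,-0.45,0.06,0.83] [-0.76,-0.40,0.06,0.83] [-0.79,-0.34,0.06,0.83] [-0.81,-0.28,0.06,0.83]
[-0.83,-0.22,0.06,0.83] 
[[0.46867965 0.09939493 0.115     ]]
```

```bash
python3 -m inch '[[-0.7,-0.51,0.06,0.83,45],[-0.73,-0.46,0.06,0.83,45],[-0.76,-0.4,0.06,0.83,45],[-0.79,-0.34,0.06,0.83,45],[-0.81,-0.28,0.06,0.83,45]]'|sed -n 2p; python3 -m inch '[[-0.83,-0.22,0.06,0.83,45],[0,0,0,0,45],[0,0,0,0,45],[0,0,0,0,45]]'|sed -n 2p; python3 plan.py .469 .104 .08 -114;  python3 - <<'E'
from h import *
g=grab();crop(g['side'][0],255,205,375,315,6,'pics/s19.png')
E
```

```text
position: [0.501, 0.0854, 0.1933]
position: [0.4686, 0.1083, 0.1914]
t40.95 pos [468.6 108.3 191.4] thy -114.2 F [ 0.5 -0.1  0.5] w 45.2 q6 1.98
turn 0.2 dist 111.5 rows 3 (min 3)
q6 end 2.21
[0.01,0.03,0.74,-0.01] [0.01,0.03,0.74,-0.01] [0.01,0.03,0.74,-0.01]
```

View pics/s19.png

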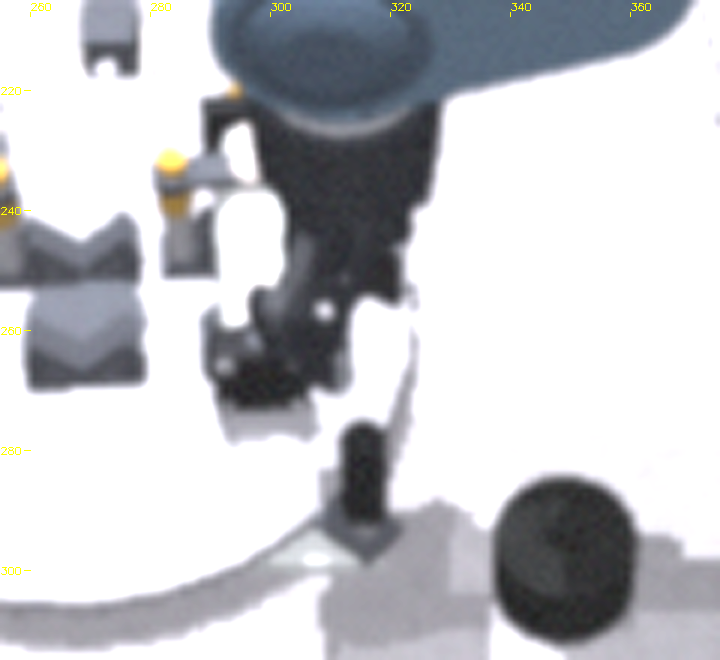

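```bash
python3 - <<'E'
from h import *
print(proj('side',[[.469,.104,.115],[.4757,.1129,.115],[.469,.100,.115]]))
E
python3 -m inch '[[0.01,0.08,0.5,0,48],[0.01,0.02,0.3,0,48],[0,0,0,0,48]]'|sed -n 2p
python3 - <<'E'
from h import *
g=grab();crop(g['side'][0],255,205,375,315,6,'pics/s20.png')
E
```

```text
[[314.41332064 277.60989537]
 [311.7735071  280.30869312]
 [314.47189989 276.38302405]]
position: [0.4656, 0.1028, 0.1487]
```

View pics/s20.png

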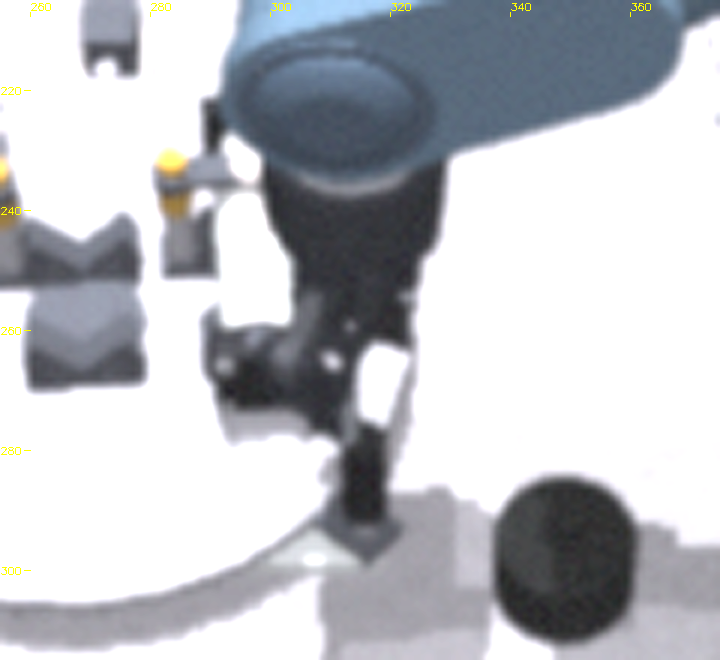

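```bash
python3 -m inch '[[0.05,-0.05,0.5,0,48],[0,0,0.5,0,48],[0,0,0.38,0,48],[0,0,0,0,40],[0,0,0,0,30]]'|sed -n '2p;4,5p'; python3 -m inch '[[0,0,0,0,22],[0,0,0,0,20],[0,0,0,0,20]]' 20|sed -n '2p;4,5p'; python3 plan.py
```

```text
position: [0.4709, 0.1047, 0.0831]
contact_force: [0.6, -0.4, -0.1]
width: 0.356
position: [0.4717, 0.1045, 0.0838]
contact_force: [1.5, -1.5, 4.7]
width: 0.247
t42.25 pos [471.7 104.5  83.8] thy -114.2 F [ 1.5 -1.5  4.7] w 21.0 q6 1.98
```

```bash
python3 -m inch '[[0.03,-0.08,0,0.2,20],[0.03,-0.08,0,0.2,20],[0.03,-0.08,0,0.2,20],[0,0,0,0,20],[0,0,0,0,20]]'|sed -n '2p;4,5p'
```

```text
position: [0.4779, 0.1115, 0.0836]
contact_force: [-13.7, -13.3, 18.4]
width: 0.25
```

```bash
python3 -m inch '[[0.015,-0.04,0,0,20],[0,0,0,0,20],[0,0,0,0,20]]'|sed -n '2p;4,5p'; python3 - <<'E'
from h import *
g=grab();crop(g['side'][0],205,205,335,315,6,'pics/s21.png');crop(g['top'][0],235,120,395,255,5,'pics/t21.png')
print(proj('side',[[.4757,.1129,.115],[.6461,-.0444,.122],[.5611,-.0472,.122]]))
E
```

```text
position: [0.4779, 0.1115, 0.0836]
contact_force: [-20.6, -20.9, 24.6]
width: 0.249
[[311.7735071  280.30869312]
 [254.46494614 232.31407488]
 [284.19673664 232.0127373 ]]
```

View pics/s21.png

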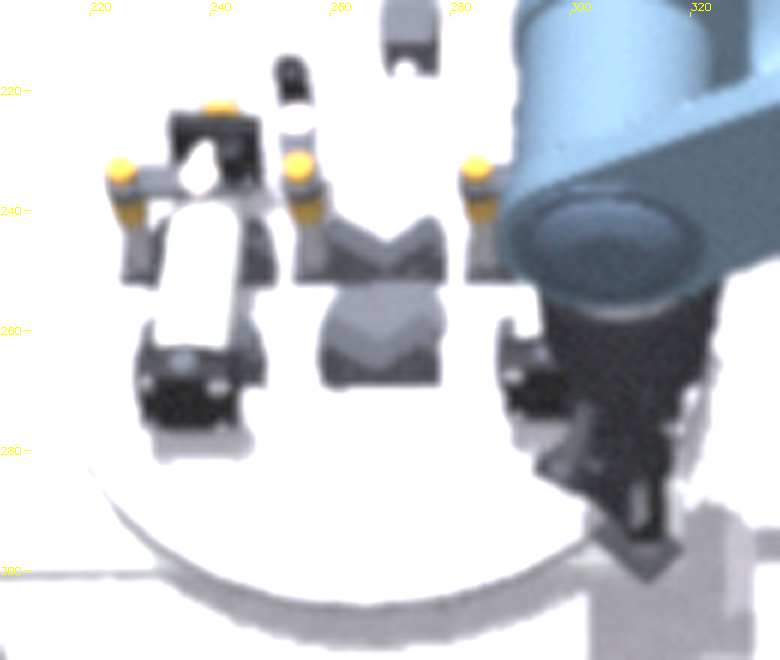

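View pics/t21.png

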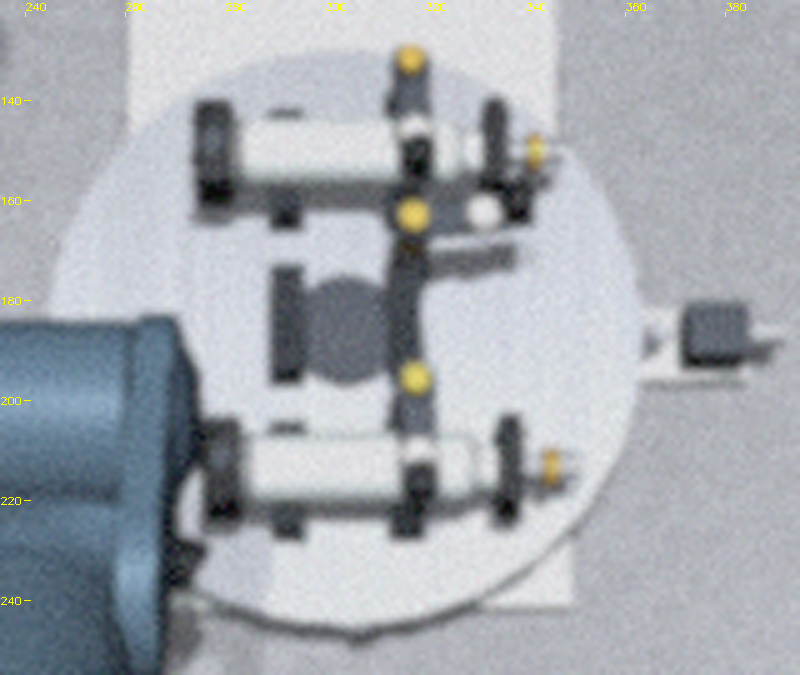

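```bash
python3 - <<'E'
from h import *
g=camera('top')[0];cv2.imwrite('pics/top22.png',g)
gr=cv2.cvtColor(g,cv2.COLOR_BGR2GRAY)
crop(g,295,122,355,232,6,'pics/t22.png')
c=np.array([.6085,-.0116]);ny=np.array([.9995,.0325])
# expected knob pixel at strap value v for each nest
for k,off in((1,.085),(3,-.085)):
    n=c+off*ny;nx=np.array([.0325,-.9995]);hub=n+.034*nx+.0365*ny
    for v in(1.571,1.49,1.42):
        kn=hub+.053*(np.cos(v)*nx-np.sin(v)*ny)
        print(k,v,proj('top',[[*hub,.122],[*kn,.136],[*kn,.114]]).round(1).tolist())
n=c;hub=n+.034*nx+.0365*ny;kn=hub-.053*ny;print(2,proj('top',[[*hub,.122],[*kn,.136],[*kn,.114]]).round(1).tolist())
E
```

```text
1 1.571 [[316.5, 131.1], [317.0, 148.8], [316.6, 151.9]]
1 1.49 [[316.5, 131.1], [318.7, 148.7], [318.3, 151.8]]
1 1.42 [[316.5, 131.1], [320.1, 148.5], [319.8, 151.6]]
3 1.571 [[317.4, 195.2], [317.9, 214.6], [317.6, 216.6]]
3 1.49 [[317.4, 195.2], [319.7, 214.5], [319.3, 216.6]]
3 1.42 [[317.4, 195.2], [321.2, 214.3], [320.8, 216.4]]
2 [[316.9, 162.7], [317.4, 181.2], [317.1, 183.8]]
```

View pics/t22.png

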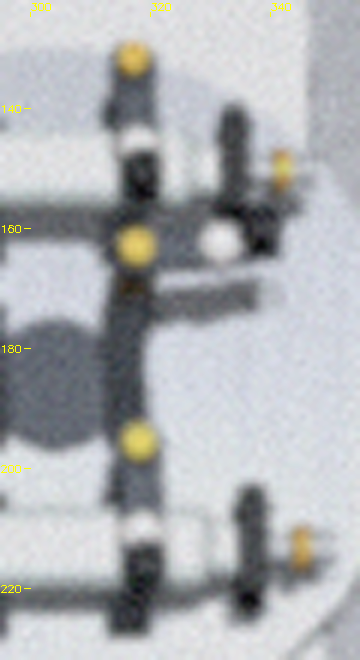

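```bash
python3 -m inch '[[-0.025,0.07,0,0,20],[0,0,0,0,20],[0,0,0,0,20],[0,0,0,0,20]]'|sed -n '2p;4,5p'; python3 - <<'E'
from plan import *
c=np.array([.6085,-.0116]);s=st();p=s['position'][:2];r=p-c;print(np.linalg.norm(r),np.degrees(np.arctan2(r[1],r[0])))
A=math.radians(5);R2=np.array([[math.cos(A),-math.sin(A)],[math.sin(A),math.cos(A)]])
d=R2@r-r;th=math.radians(yaw(s));ty=np.array([math.cos(th),math.sin(th)]);tx=np.array([-ty[1],ty[0]]);print(d@tx/.05,d@ty/.05)
E
```

```text
position: [0.4779, 0.1114, 0.0836]
contact_force: [-6.8, -7.3, 11.9]
width: 0.253
t43.60 pos [477.9 111.4  83.6] thy -117.1 F [-6.8 -7.3 11.9] w 21.5 q6 2.05
0.17944830891668961 136.7127692375589
-0.07392056089350185 0.3042457716513815
```

```bash
python3 -m inch '[[-0.04,0.15,0,-0.5,20],[-0.06,0.243,0,-0.8,20],[-0.06,0.243,0,-0.8,20],[-0.06,0.243,0,-0.8,20],[-0.06,0.243,0,-0.8,20]]'|sed -n '2p;4,5p'; python3 -m inch '[[-0.06,0.243,0,-0.8,20],[-0.06,0.243,0,-0.8,20],[-0.06,0.243,0,-0.8,20],[-0.06,0.243,0,-0.8,20],[-0.06,0.243,0,-0.8,20]]'|sed -n '2p;4,5p'; python3 -m inch '[[-0.06,0.243,0,-0.8,20],[-0.06,0.243,0,-0.8,20],[-0.06,0.243,0,-0.8,20],[-0.06,0.243,0,-0.8,20],[-0.06,0.243,0,-0.8,20]]'|sed -n '2p;4,5p'; python3 - <<'E'
from plan import *
c=np.array([.6085,-.0116]);s=st();p=s['position'][:2];r=p-c;print(np.linalg.norm(r),np.degrees(np.arctan2(r[1],r[0])))
E
```

```text
position: [0.4463, 0.0651, 0.0835]
contact_force: [-1.7, 2.0, 8.4]
width: 0.248
position: [0.4298, 0.0047, 0.0835]
contact_force: [-7.8, 2.3, 12.3]
width: 0.248
position: [0.4349, -0.0581, 0.0834]
contact_force: [-12.4, -1.9, 15.8]
width: 0.248
t45.10 pos [434.9 -58.1  83.4] thy -58.4 F [-12.4  -1.9  15.8] w 21.1 q6 0.63
0.17975794412949347 -165.00775204966118
```

```bash
python3 -m inch '[[0,0,0,0,26],[0,0,0,0,26],[0,0,0,0,24]]'|sed -n '2p;4,5p'; python3 - <<'E'
from plan import *
c=np.array([.6085,-.0116]);s=st();p=s['position'][:2];r=p-c;print(np.linalg.norm(r),np.degrees(np.arctan2(r[1],r[0])))
A=math.radians(4);R2=np.array([[math.cos(A),-math.sin(A)],[math.sin(A),math.cos(A)]])
d=R2@r-r;th=math.radians(yaw(s));ty=np.array([math.cos(th),math.sin(th)]);tx=np.array([-ty[1],ty[0]]);print(d@tx/.05,d@ty/.05)
E
```

```text
position: [0.4363, -0.0572, 0.0821]
contact_force: [0.1, -0.4, -0.5]
width: 0.279
t45.40 pos [436.3 -57.2  82.1] thy -58.7 F [ 0.1 -0.4 -0.5] w 23.7 q6 0.63
0.17814281565248274 -165.17421337940496
-0.062194735516678507 0.24078089510288608
```

```bash
python3 -m inch '[[-0.062,0.241,0,-0.8,24],[-0.062,0.241,0,-0.8,24],[-0.062,0.241,0,-0.8,24],[-0.062,0.241,0,-0.8,24],[-0.062,0.241,0,-0.8,24]]'|sed -n '2p;4,5p'; python3 -m inch '[[-0.062,0.241,0,-0.8,24],[-0.04,0.15,0,-0.5,24],[-0.04,0.15,0,-0.5,24],[-0.02,0.08,0,-0.2,24],[0,0,0,0,24]]'|sed -n '2p;4,5p'; python3 - <<'E'
from plan import *
c=np.array([.6085,-.0116]);s=st();p=s['position'][:2];r=p-c;print(np.linalg.norm(r),np.degrees(np.arctan2(r[1],r[0])))
E
```

```text
position: [0.4613, -0.1129, 0.0812]
contact_force: [-2.2, 0.9, 1.4]
width: 0.277
position: [0.4827, -0.1374, 0.0814]
contact_force: [0.7, 0.4, 0.5]
width: 0.28
t46.40 pos [ 482.7 -137.4   81.4] thy -28.7 F [0.7 0.4 0.5] w 23.8 q6 -0.00
0.1779003048624796 -134.9880283516805
```

```bash
python3 -m inch '[[-0.03,0.1,0,-0.2,24],[-0.02,0.06,0,-0.1,24],[0,0,0,0,24],[0,0,0,0,24]]'|sed -n '2p;4,5p'; python3 -m inch '[[-0.015,0.05,0,0,24],[0,0,0,0,24],[0,0,0,0,24]]'|sed -n '2p;4,5p'
```

```text
position: [0.4871, -0.1422, 0.0811]
contact_force: [-6.9, 7.1, 5.2]
width: 0.277
position: [0.4871, -0.1422, 0.0809]
contact_force: [-14.4, 14.3, 13.1]
width: 0.277
```

```bash
python3 -m inch '[[0.03,-0.1,0,0,24],[0,0,0,0,40],[0,0,0,0,45],[0,0,-0.8,0,45],[0,0,-0.8,0,45]]'|sed -n '2p;4,5p'; python3 -m inch '[[0,0,-0.8,0,45],[-0.4,-0.8,-0.3,0,45],[-0.4,-0.8,0,0,45],[0,0,0,0,45],[0,0,0,0,45]]'|sed -n '2p;4,5p'; python3 - <<'E'
from h import *
g=grab();cv2.imwrite('pics/top23.png',g['top'][0]);cv2.imwrite('pics/side23.png',g['side'][0])
crop(g['top'][0],235,120,395,255,5,'pics/t23.png');crop(g['side'][0],205,195,335,305,6,'pics/s23.png')
E
```

```text
position: [0.4863, -0.1422, 0.1619]
contact_force: [1.4, -0.9, 0.7]
width: 0.528
position: [0.3974, -0.1418, 0.2174]
contact_force: [0.2, -0.0, 0.2]
width: 0.525
```

View pics/t23.png

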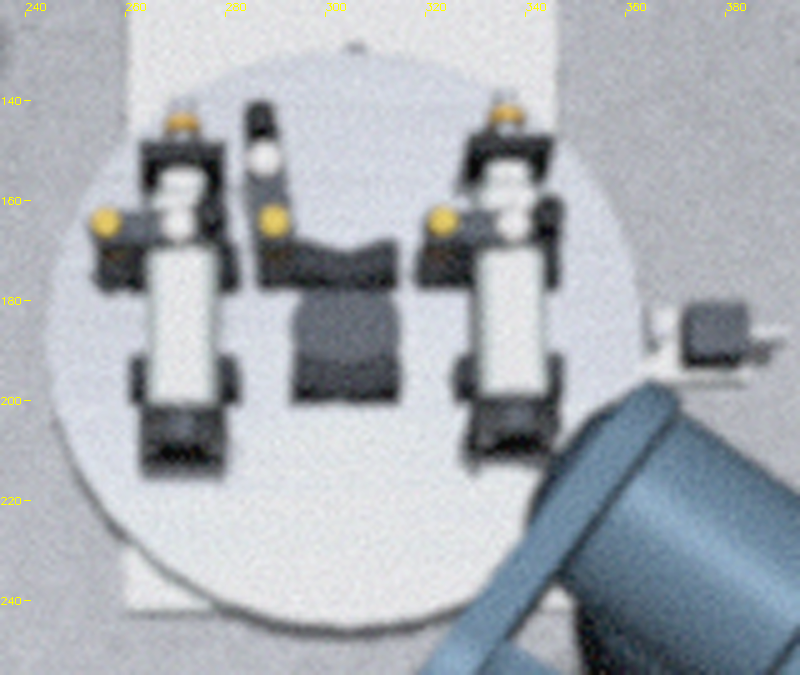

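View pics/s23.png

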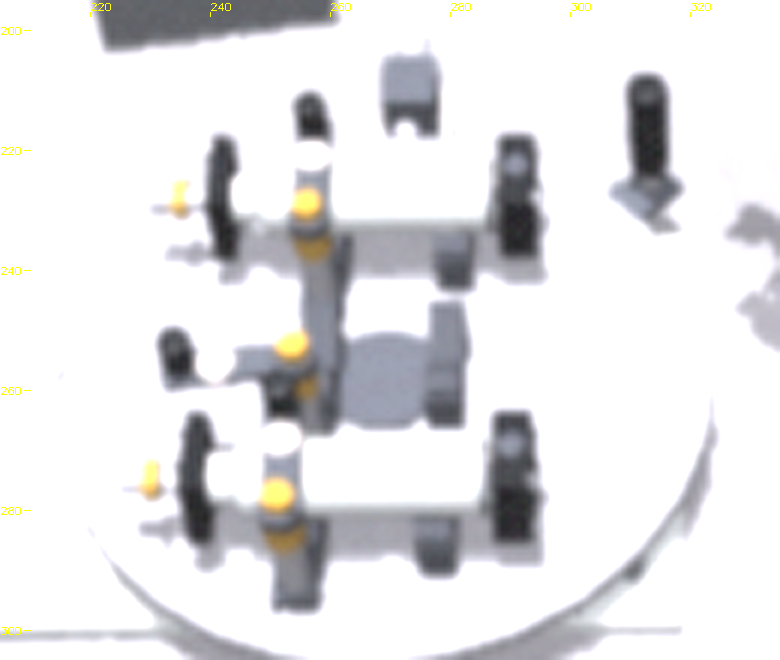

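View pics/side23.png

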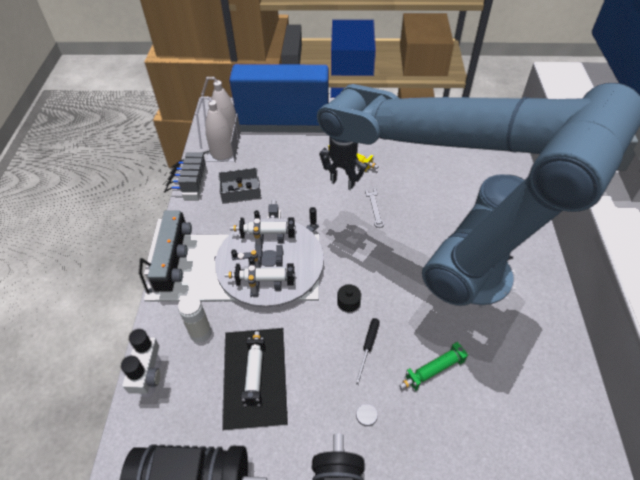

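```bash
python3 - <<'E'
from h import *
c=np.array([.6085,-.0116]);a=.0325;nx=np.array([np.cos(a),np.sin(a)]);ny=np.array([-np.sin(a),np.cos(a)])
# barrel rear junction, head top (z .105): head front top edge x=-48 ; flange top rear edge x=82
for k,off,rear,fl in(('n1',.085,(182,402),(182,143)),('n3',-.085,(513,398),(508,136))):
    px=[[235+(u+.5)/5-.5,120+(v+.5)/5-.5] for u,v in(rear,fl)]
    P=onz('top',px,.105)[:,:2]-c-off*ny
    print(k,[(round(float(p@nx)*1000,1),round(float(p@ny)*1000,1)) for p in P],'rear exp -48, flange front edge exp 94')
# side: rear head gold etc; barrel rear junction on side crop
for k,off,rear,fl in(('n1',.085,(490,478),(200,478)),('n3',-.085,(495,188),(232,188))):
    px=[[205+(u+.5)/6-.5,195+(v+.5)/6-.5] for u,v in(rear,fl)]
    P=onz('side',px,.09)[:,:2]-c-off*ny
    print(k,[(round(float(p@nx)*1000,1),round(float(p@ny)*1000,1)) for p in P])
E
```

```text
n1 [(-55.7, -2.6), (82.0, -2.2)] rear exp -48, flange front edge exp 94
n3 [(-54.3, 0.4), (85.6, -0.1)] rear exp -48, flange front edge exp 94
n1 [(-57.3, 5.7), (76.3, 4.3)]
n3 [(-52.7, 0.9), (77.6, -0.8)]
```

```bash
python3 plan.py; python3 -c "
from plant import *
print(sign_off())"
```

```text
t48.20 pos [ 398.3 -141.9  217.4] thy -27.2 F [ 0.5  0.  -0.1] w 44.7 q6 -0.14
the job is handed in; nothing more can be done
None
```

The changeover is done and handed in at about 48 s; `sign_off` gives no verdict, so I can't confirm the judged result.

**What I did:**
- I turned the table to loading and laid the checked cylinder on the mat.
- Only two silver cylinders were waiting. One is clamped in nest 3 and the other in nest 1, rods the right way. Nest 2 is empty and its strap is open.
- I then turned the table back to its checking stop.

**What the last checks showed:**
- **Turntable:** the handle and strap posts are at their starting pixel positions, and at the stop the push force rose with no movement.
- **Straps:** both look square across in the final pictures. At loading, strap 1 measured about 1.53 rad (1 px is about 0.05 rad) and strap 3 full.
- **Cylinders:** they sit about 5 to 12 mm behind the nest points along the axis, against a limit of 20 mm. In nest 1 the top and side views differ on the across position (about -2 and +5 mm), which I put down to pixel reading. The seating force and the picture both show it in the V rests.
- **Bystanders:** they look unmoved by eye; I did not measure them.
- **Arm:** it was clear of everything, with force near zero.

**What went wrong on the way:**
- The right-hand cylinder was knocked about 26 mm aside, so I measured it again before gripping it.
- Closing strap 1 against its stop pushed the turntable slightly out of the loading detent. I pushed it back home with everything clamped and held it there more than 0.2 s before the return turn.

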